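# Lock the jam nut on the antenna mount

## Task

Slide the open-ended spanner, lying flat on the antenna mount's plate, fully onto the lower nut with its handle alongside the stop peg, and let go: the peg then keeps the lower nut from turning off its setting. Swing the jam nut's lever clockwise (seen from above) until it comes up solid and nip it up to about 1 N m (a steady push of about 14 N on the lever's knob for half a second), not much more, or the plastic peg is overloaded. Leave the spanner on the nut and the other gear alone.

Things in the scene. Friction and masses are not known exactly. Their poses are not given: they have to be found in the camera images.
- mount: Fixed antenna mount: flat aluminium plate 12 mm thick, 120 mm along its x and 260 mm along its y (from y = -200 to +60 mm). Origin on the axis of its upright threaded stud (16 mm dia., top 68 mm above the table), at table height; z up. The spanner goes on from the -y side: its handle then lies on the plate along the mount's -y direction and the jaw points to mount +y.
- nut_center (a point): Centre of the lower nut on the stud: plain steel hexagon, 36 mm across flats, 13 mm tall, its underside on the plate; centre 18.5 mm above the table. Its x axis is square to two of its flats, so the spanner's jaw faces go square to this x axis, with the spanner's length along its y axis.
- lower_nut (a joint): Angle of the lower nut, rad, positive clockwise seen from above; 0 when its pair of flats is parallel to the mount's y axis. It starts within 0.05 of 0 and turns easily (about 0.07 N m) unless the spanner holds it; it must stay between -0.3 and 0.3 (held by spanner and peg, play lets it go to about 0.2).
- stop: Fixed plastic peg on the plate, 12 mm dia., 24 mm tall; origin at its foot, at x = -20.5, y = -100 mm in the mount's frame. With the spanner on, the handle's side lies 0 to 11 mm from it and swings clockwise against it when the jam nut is turned. Peg load is about 2 to 3.5 N while the jam nut drags, 7 to 9 N at 1 N m; it must pass 5 N with the jam nut solid and never pass 15 N.
- jam_nut (a joint): Angle of the jam nut relative to the lower nut, rad, positive clockwise seen from above (tightening). Starts at 0 to 0.25; stiff to turn (friction about 0.40 N m, that is about 6 N at the lever's knob, so without the spanner it simply carries the lower nut along); comes up solid at 1.0. It stays where it is left.
- knob_center (a point): Centre of the black upright knob at the end of the jam nut's lever: 16 mm dia., 36 mm tall, centre 62 mm above the table (44 to 80 mm), 70 mm from the stud's axis; the steel lever arm, 12 mm wide and 8 mm thick, runs below it at 36 to 44 mm. At jam and lower angle 0 the lever points 2.0 rad counter-clockwise of the mount's x axis.
- spanner_grip (a point): Middle of the spanner's black rubber grip, half-way up (10 mm above its underside). The grip is 18 mm wide, 20 mm tall, reaching from 30 mm behind this point to 75 mm ahead. Its x axis points along the spanner to the jaw, z up. Spanner about 0.25 kg, lies flat on the table; centre of mass about 50 mm ahead of this point.
- spanner_jaw (a point): Centre of the spanner's open jaw, where the nut's centre lies when fully on: 145 mm ahead of the grip's middle, 4.5 mm above the underside. Jaw 9 mm thick, 37.4 mm wide between its parallel faces, open to +x with slightly flared tips ending 24 mm ahead of this point, closed 21.5 mm behind it; head 55 mm wide outside, about 62 mm at the flared tips.
- handheld: Bystander: black handheld radio lying on its back, 58 x 105 x 34 mm, with a 130 mm stub antenna. Leave alone.
- meter: Bystander: yellow-and-black multimeter lying flat, 75 x 140 mm, 42 mm tall at its dial. Leave alone.
- parts_tin: Bystander: small open dark steel tin, 90 x 60 x 22 mm. Leave alone.

How it is judged:
On the way, in this order (a step that is already met when the one before it is completed fails the run):
1. the spanner lies flat, fully on the lower nut, and is let go, while the jam nut is still loose (horizontal distance between spanner_jaw and nut_center below 0.007 m and angle between the x axis of spanner_jaw and the y axis of nut_center, either way round below 0.25 rad and z of spanner_jaw in the frame of nut_center below 0.003 m and contact force between the fingers and spanner below 0.1 N and value of joint jam_nut below 0.6 rad), for 0.2 s.
2. the jam nut is turned clockwise until solid and nipped up, so that the spanner bears on the stop peg with more than 5 N (value of joint jam_nut above 0.95 rad and contact force between spanner and stop above 5 N), for 0.2 s.
At the end, for the whole second after the job is handed in: The jam nut is within 0.05 rad of solid (angle above 0.95), the lower nut within 0.3 rad of its zero, and the spanner still lies flat on the lower nut, its jaw centre within 7 mm of the nut's axis and its length within 0.25 rad of the nut's flats, released and at rest (value of joint jam_nut above 0.95 rad and value of joint lower_nut between -0.3 and 0.3 rad and horizontal distance between spanner_jaw and nut_center below 0.007 m and z of spanner_jaw in the frame of nut_center below 0.003 m and angle between the x axis of spanner_jaw and the y axis of nut_center, either way round below 0.25 rad and linear speed of spanner below 0.02 m/s); the robot touches nothing.
It fails at once if the lower nut turns more than 0.3 rad from its zero (value of joint lower_nut above 0.3 rad or value of joint lower_nut below -0.3 rad).
It fails at once if the stop peg is loaded beyond 15 N (contact force between spanner and stop above 15 N).
It fails at once if the stop peg is struck or pushed by the robot with more than 15 N (contact force between the arm and stop above 15 N).
It fails at once if a bystander is moved more than 30 mm (distance of any of handheld, meter, parts_tin from where it was at the start of the episode above 0.03 m).
It also fails if it takes over 72 s, if anything falls off the work surface, if the arm or the gripper's body presses on something with over 40 N, if the wrist force passes 120 N, or if a joint passes its speed limit or range.

## Robot

A 7-joint arm with a two-finger parallel gripper is mounted at the origin on the work surface. World frame = base frame: x ahead of the robot, y to its left, z up, the work surface at z = 0. Lengths are in m, angles in rad, forces in N, time in s.
With the tool pointing down it reaches from about 0.4 to 0.85 m from the base axis. Payload 10.4 kg.
Tool frame: the origin (TCP) lies between the finger pads; the fingertips stand tcp_to_tips ahead of it and the grasp point (between the pads) lies 8 mm behind it (tcp_to_tips is the distance from the TCP to the fingertips, in m); z points along the fingers, y is the line along which they close (so a half turn about z gives the same grasp; the last joint's range is limited). The gripper opens to 85 mm and grips with 20 to 120 N. Pads are 22 mm wide; open, the fingers measure 114 mm over their backs; the gripper's body (76 mm by 85 mm) begins 54 mm behind the grasp point. The pads swing forward as they close: fully open they stand 13 mm farther back than shut.
Start: joints at [-1.161, 0.332, -0.065, 1.46, 0.022, 1.35, -0.088], TCP at [0.262, 0.567, 0.242] pointing down, gripper open.
Joint ranges: [-2.6, 2.6], [-0.5, 2.12], [-1.47, 1.34], [0.16, 2.42], [-1.27, 4.41], [0.06, 2.06], [-2.6, 2.6]. Speed limits (rad/s): [2.22, 2.22, 2.79, 2.79, 3.14, 3.14, 3.14].

## Interface

Orientations are given as a unit quaternion [x, y, z, w].
In Python, from workcell import * gives the robot as it stands.
- The arm moves only by the tool apply_moves, never from a script. Its argument "rows" is a list of rows, each an object of numbers: "x", "y", "z": the shift along the tool's x, y, z in mm; "ax", "ay", "az": the turn, a rotation vector about the tool's x, y, z in degrees; "gripper": the closure, from 0 (fully open) to 1 (shut). A call has 1 to 5 rows; each row shifts and turns the commanded pose from where the row before left it, along the tool's axes as they then stand; what a row does not reach is not made up. A row lasts 1/12 s, in which the tool goes at most 41.7 mm and 7.16 degrees, less where a joint would pass 70% of its speed; a pose out of reach is approached as far as the arm can. A call with a gripper value outside its range is refused whole. The fingers move at their own pace and stop on an object; "newtons" is the grip in N (left out, the last holds). Time passes only in rows, so rows that do not move let the fingers close. It gives the time, the measured TCP pose, the force, the opening and the grip force at its end, in the units of the state.
- get_obs(): the state, without advancing time (a new reading comes with each control period).
- camera(name): name is "side" or "top"; returns a dict with "color" (384x512x3 uint8, red, green, blue), "fov_y" (degrees; the focal length in pixels is half the picture's height over the tangent of half this angle, whatever the lens; pixels are square), "cx", "cy" (the principal point, pixels), "rvec" (rotation vector, rad) and "tvec" (3), from world to camera coordinates, as OpenCV has them. Camera axes: x right, y down, z forward; pixel columns grow to the right and rows downward; lengths in m; the calibration is good to about 2 mm. A picture is of the moment at which its call begins. There is no depth.
- hand_in(): hands the job in; it is judged then, once.
The state is a dict: "clock": time; "joint_pos": joint angles; "joint_velocities": joint speeds; "tau": joint torques, N m; "position": TCP position; "ee_rot": TCP orientation; "ft_force": force on the tool from outside, world axes, zero at the start; "torque": the same for the moment, N m; "grip_width": opening from 0.0 (shut) to 1.0 (fully open); "grasp_force": force on a finger pad.
Only numpy, scipy, OpenCV 4.12 (cv2) and the standard library are available. Lean on these libraries where they do the work, as an engineer would, in place of code of your own. Each camera call takes 0.05 s, during which the arm holds its last target. There are 200 camera calls.

## Working session

There is one attempt and no reset: what is moved stays moved. The work goes in short steps, Python scripts to look and compute and a tool call to move; the robot and the scene stay as the last step left them, time stands still between calls to the robot, and variables do not carry over. Pictures are saved under pics/ and viewed, at most 10 in all, crops included, and the job is handed in when it is done.

Besides the shell and the picture viewer there is one more tool, called after "Call:" as name(argument=value, ...), one argument or row to a line, values as JSON. apply_moves: Moves the arm, as the interface text tells. Its arguments: {"type":"object","properties":{"rows":{"type":"array","items":{"type":"object","properties":{"x":{"type":"number"},"y":{"type":"number"},"z":{"type":"number"},"ax":{"type":"number"},"ay":{"type":"number"},"az":{"type":"number"},"gripper":{"type":"number"}}}},"newtons":{"type":"number"}},"required":["rows"]}

```bash
mkdir -p pics; ls
cat > h.py <<'E'
from workcell import *
import numpy as np, cv2
from scipy.spatial.transform import Rotation as R
def K(c):
    f=c["color"].shape[0]/2/np.tan(np.radians(c["fov_y"]/2)); return f
def ray(c,u,v):
    f=K(c); Rm=cv2.Rodrigues(np.array(c["rvec"],float))[0]; t=np.array(c["tvec"],float)
    return -Rm.T@t, Rm.T@np.array([(u-c["cx"])/f,(v-c["cy"])/f,1.])
def onz(c,u,v,z):
    o,d=ray(c,u,v); return o+d*(z-o[2])/d[2]
def proj(c,P):
    f=K(c); A=np.array([[f,0,c["cx"]],[0,f,c["cy"]],[0,0,1]],float)
    return cv2.projectPoints(np.array(P,float).reshape(-1,3),np.array(c["rvec"],float),np.array(c["tvec"],float),A,None)[0][:,0]
def crop(c,name,u0,v0,u1,v1,s):
    im=c["color"][v0:v1,u0:u1,::-1]; cv2.imwrite("pics/"+name,cv2.resize(im,None,fx=s,fy=s,interpolation=cv2.INTER_CUBIC))
E
python3 - <<'E'
from h import *
import pickle
a=camera("top");b=camera("side")
pickle.dump((a,b),open("c0.pkl","wb"))
crop(a,"top0.png",0,0,512,384,1.5);crop(b,"side0.png",0,0,512,384,1.5)
for c in(a,b): print(c["fov_y"],c["cx"],c["cy"],c["rvec"],c["tvec"],ray(c,256,192))
print(get_obs()); print(globals().get('tcp_to_tips'))
E
```

```text
pics
52.798586867815466 252.42559961376668 185.5942275479431 [ 2.13491157 -2.0786548   0.21417428] [-0.01490826  0.6425044   1.06604422] (array([ 0.40600029, -0.00974965,  1.17667036]), array([ 1.92790442e-01,  9.22160646e-04, -9.81422777e-01]))
53.04392414289977 256.79295535598374 188.38303856759057 [ 2.17001696 -0.90439876  0.3879643 ] [-0.44039091  0.37060166  0.64068687] (array([ 0.15903029, -0.46842315,  0.70502378]), array([ 0.51105317,  0.51699288, -0.68675735]))
{'clock': 0.1, 'joint_pos': array([-1.16061749,  0.33280694, -0.06469836,  1.46079659,  0.021611  ,
        1.34994112, -0.08850832]), 'joint_velocities': array([ 1.46758504e-03, -1.69820435e-03, -8.08606574e-04, -3.24599381e-03,
        7.59214269e-04, -1.38140581e-03,  4.33822788e-05]), 'tau': array([ 1.52852539e-03, -6.26745415e+01,  4.90380765e-02, -3.92434430e+01,
        1.62518641e-02,  6.97920259e-03, -5.65307425e-05]), 'position': array([0.26199834, 0.56709419, 0.24162558]), 'ee_rot': array([ 2.14699487e-01,  9.76679956e-01, -6.19820585e-04, -1.01656259e-04]), 'ft_force': array([ 0.35636362,  0.01574062, -0.26711435]), 'torque': array([-0.03725142,  0.01160049,  0.00818278]), 'grasp_force': 0.0, 'grip_width': 0.9965207350881982}
0.011
```

View pics/top0.png

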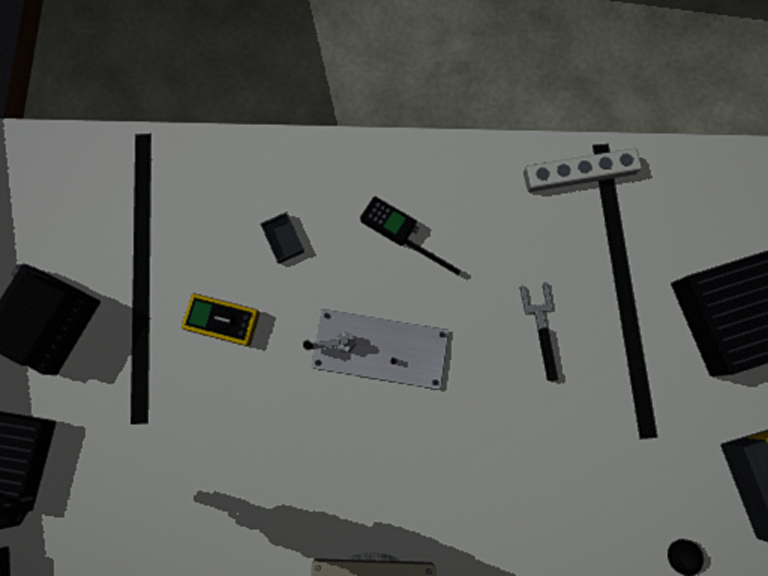

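View pics/side0.png

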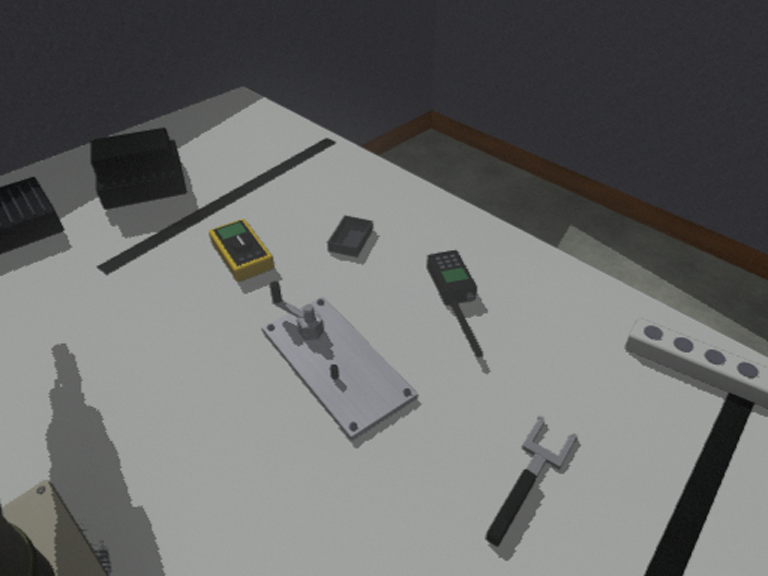

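The top view shows the mount around (380,345) and the spanner at (545,335). In the side view the mount is at (335,370) and the spanner at (530,480). Next I'll enlarge both.

Run:
```python
from h import *
import pickle
a,b=pickle.load(open("c0.pkl","rb"))
crop(a,"top1.png",195,180,385,265,4.2)
crop(b,"side1.png",170,180,390,365,3.2)
```

```text
(no output)
```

View pics/top1.png

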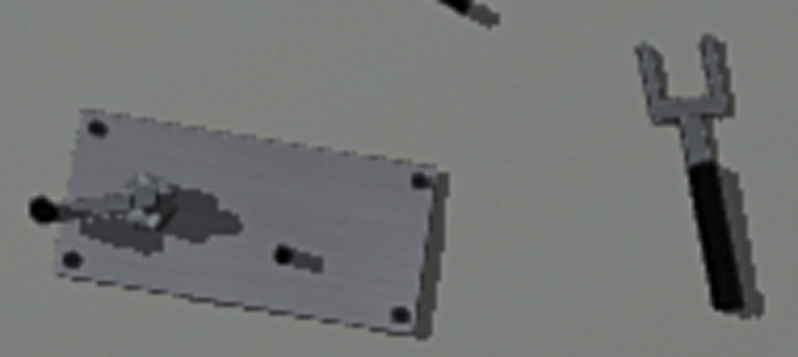

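View pics/side1.png

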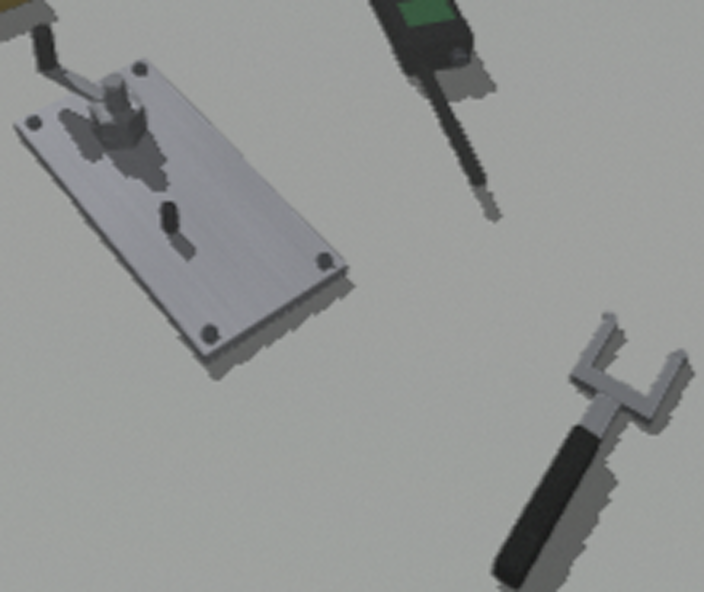

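Top crop: plate corners (80,110), (437,168), (413,333), (57,275); knob (40,209); peg (282,254); spanner tips (642,43), (711,36); grip from (705,163) to (727,307). Side crop: the same features are clear, with the knob top at (42,28). I'll fit the poses from both views.

```bash
cat > fit.py <<'E'
from h import *
import pickle
from scipy.optimize import least_squares
def fit(obs,x0):
    # obs: (cam, scale, offu, offv, u,v, model xyz)
    def res(p):
        c,s=np.cos(p[2]),np.sin(p[2]); r=[]
        for cam,sc,ou,ov,u,v,m in obs:
            P=[p[0]+c*m[0]-s*m[1],p[1]+s*m[0]+c*m[1],m[2]]
            r+=list(proj(cam,P)[0]-[(u+.5)/sc-.5+ou,(v+.5)/sc-.5+ov])
        return np.array(r)
    q=least_squares(res,x0,loss="soft_l1"); return q.x,res(q.x).reshape(-1,2)
E
python3 - <<'E'
from fit import *
a,b=pickle.load(open("c0.pkl","rb"))
T=lambda u,v,m:(a,4.2,195,180,u,v,m); S=lambda u,v,m:(b,3.2,170,180,u,v,m)
z=.012
mt=[T(80,110,(.06,.06,z)),T(437,168,(.06,-.2,z)),T(413,333,(-.06,-.2,z)),T(57,275,(-.06,.06,z)),T(282,254,(-.0205,-.1,.036)),]
ms=[S(149,60,(.06,.06,z)),S(14,125,(-.06,.06,z)),S(204,349,(-.06,-.2,z)),S(347,264,(.06,-.2,z)),S(169,204,(-.0205,-.1,.036)),S(115,78,(0,0,.068))]
st=[T(727,307,(-.03,0,.02)),T(705,163,(.075,0,.02)),T(676,39,(.169,0,.009)),T(687,100,(.1235,0,.009))]
ss=[S(508,577,(-.03,0,.02)),S(590,430,(.075,0,.02)),S(648,334,(.169,0,.009)),S(618,382,(.1235,0,.009))]
for n,t,s,x0 in(("mount",mt,ms,(.5,0,-.1)),("spanner",st,ss,(.5,-.3,0))):
    for o in(t,s,t+s):
        x,r=fit(o,x0); print(n,x.round(4),r.round(1).tolist())
print(onz(a,(40.5)/4.2-.5+195,209.5/4.2-.5+180,.08), onz(b,42.5/3.2-.5+170,28.5/3.2-.5+180,.08))
E
```

```text
mount [ 0.521   0.0666 -0.1319] [[0.3, 0.1], [-0.0, -0.3], [0.3, 0.3], [-1.4, 0.1], [0.2, -0.1]]
mount [ 0.5214  0.0661 -0.1475] [[-0.7, -2.1], [0.1, -2.0], [0.0, 2.0], [0.6, -0.1], [-0.1, 0.4], [-0.1, 0.0]]
mount [ 0.5212  0.0664 -0.1407] [[0.6, -0.1], [0.1, 0.2], [0.1, 0.8], [-1.5, -0.2], [0.2, 0.1], [-1.1, -2.1], [-0.2, -1.9], [0.5, 1.8], [0.9, -0.5], [0.0, 0.3], [-0.2, 0.0]]
spanner [ 0.4868 -0.3387  0.1392] [[0.3, 0.9], [-0.6, -0.1], [0.2, -0.3], [0.0, -0.3]]
spanner [ 0.4833 -0.3438  0.17  ] [[0.1, -0.5], [-0.2, 0.7], [-0.2, -0.5], [0.3, 0.4]]
spanner [ 0.4848 -0.3426  0.1647] [[1.9, 1.6], [0.2, 0.7], [0.1, 0.5], [0.3, 0.5], [0.0, -1.6], [-0.1, -0.1], [0.1, -1.0], [0.5, -0.3]]
[0.50971584 0.13538708 0.08      ] [0.51005546 0.13578957 0.08      ]
```

```bash
cat > bird.py <<'E'
from fit import *
def bird(c,x0,x1,y0,y1,z,ppm):
    # rows: decreasing x ; cols: decreasing y ; ppm px per m
    W=int((y1-y0)*ppm);H=int((x1-x0)*ppm)
    g=lambda u,v:(x1-v/ppm,y1-u/ppm,z)
    q=np.float32([(0,0),(W,0),(W,H),(0,H)])
    s=np.float32(proj(c,[g(*p) for p in q]))
    im=cv2.warpPerspective(c["color"][:,:,::-1].copy(),cv2.getPerspectiveTransform(s,q),(W,H),flags=cv2.INTER_CUBIC)
    return im,lambda P:np.int32([((y1-p[1])*ppm,(x1-p[0])*ppm) for p in P])
def tf(p,pts):
    c,s=np.cos(p[2]),np.sin(p[2]); return [(p[0]+c*m[0]-s*m[1],p[1]+s*m[0]+c*m[1]) for m in pts]
E
python3 - <<'E'
from bird import *
a,b=pickle.load(open("c0.pkl","rb"))
out=[]
for c in(a,b):
    im,f=bird(c,.43,.62,-.15,.16,.012,1250)
    cv2.polylines(im,[f(tf((.5213,.0663,-.14),[(.06,.06),(.06,-.2),(-.06,-.2),(-.06,.06)]))],True,(0,0,255))
    im2,f=bird(c,.43,.69,-.43,-.27,.0145,920)
    p=(.4848,-.3426,.16)
    cv2.polylines(im2,[f(tf(p,[(-.03,-.009),(-.03,.009),(.075,.009),(.075,-.009)]))],True,(0,0,255))
    cv2.polylines(im2,[f(tf(p,[(.169,.022),(.1235,.0187),(.1235,-.0187),(.169,-.022)]))],False,(0,255,0))
    im2=cv2.resize(im2,None,fx=237/im2.shape[0],fy=237/im2.shape[0])
    h=min(im.shape[0],im2.shape[0]);out.append(np.hstack([im[:h],im2[:h]]))
cv2.imwrite("pics/bird.png",cv2.resize(np.vstack(out),None,fx=1.25,fy=1.25)); print(np.vstack(out).shape)
E
```

```text
(474, 533, 3)
```

View pics/bird.png

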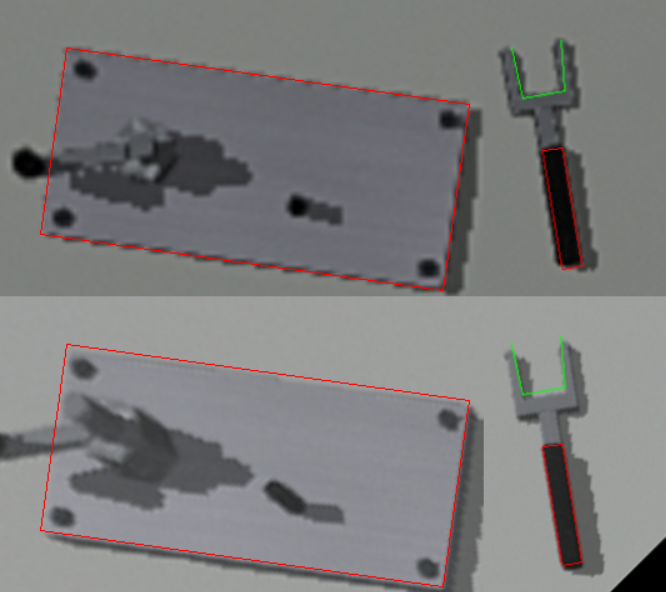

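The overlay matches the plate and spanner in both views to about 2 mm. Now I'll plan the approach.

```bash
cat > plan.py <<'E'
from h import *
import json
# pts: list of (x,y,z,yaw_deg of tool x,n rows); prints rows in mm/deg, tool kept pointing down
def plan(pts,start=None):
    o=get_obs(); p=np.array(o["position"]); Rm=R.from_quat(o["ee_rot"])
    if start is not None: p,Rm=np.array(start[:3]),tool(start[3])
    rows=[]
    for x,y,z,yaw,n in pts:
        d=(np.array([x,y,z])-p)/n
        rv=(Rm.inv()*tool(yaw)).as_rotvec(degrees=True)/n
        for i in range(n):
            s=(Rm.inv().apply(d)*1000).round(1); r=rv.round(2)
            rows.append(dict(x=s[0],y=s[1],z=s[2],ax=r[0],ay=r[1],az=r[2]))
            p=p+Rm.apply(s/1000); Rm=Rm*R.from_rotvec(r,degrees=True)
    for i in range(0,len(rows),5): print(json.dumps([{k:v for k,v in q.items() if abs(v)>.04} for q in rows[i:i+5]]))
def tool(yaw):
    f=np.radians(yaw)/2; return R.from_quat([np.cos(f),np.sin(f),0,0])
E
python3 -c "
from plan import *
plan([(.50,.40,.24,120,8),(.56,.0,.22,60,12),(.4996,-.3402,.14,9.2,12)])"
```

```text
[{"x": -35.8, "y": -6.5, "z": 0.2, "az": 4.4}, {"x": -36.2, "y": -3.7, "z": 0.2, "az": 4.4}, {"x": -36.3, "y": -0.9, "z": 0.2, "az": 4.4}, {"x": -36.3, "y": 1.9, "z": 0.2, "az": 4.4}, {"x": -36.1, "y": 4.6, "z": 0.2, "az": 4.4}]
[{"x": -35.6, "y": 7.4, "z": 0.2, "az": 4.4}, {"x": -34.9, "y": 10.1, "z": 0.2, "az": 4.4}, {"x": -34.0, "y": 12.7, "z": 0.2, "az": 4.4}, {"x": -31.4, "y": -12.3, "z": 1.7, "az": 5.0}, {"x": -32.3, "y": -9.6, "z": 1.7, "az": 5.0}]
[{"x": -33.0, "y": -6.7, "z": 1.7, "az": 5.0}, {"x": -33.5, "y": -3.8, "z": 1.7, "az": 5.0}, {"x": -33.7, "y": -0.9, "z": 1.7, "az": 5.0}, {"x": -33.6, "y": 2.1, "z": 1.7, "az": 5.0}, {"x": -33.3, "y": 5.0, "z": 1.7, "az": 5.0}]
[{"x": -32.8, "y": 7.9, "z": 1.7, "az": 5.0}, {"x": -32.0, "y": 10.7, "z": 1.7, "az": 5.0}, {"x": -30.9, "y": 13.5, "z": 1.7, "az": 5.0}, {"x": -29.6, "y": 16.1, "z": 1.7, "az": 5.0}, {"x": -28.1, "y": 18.6, "z": 1.7, "az": 5.0}]
[{"x": -27.1, "y": 9.8, "z": 6.7, "az": 4.23}, {"x": -26.3, "y": 11.8, "z": 6.7, "az": 4.23}, {"x": -25.3, "y": 13.7, "z": 6.7, "az": 4.23}, {"x": -24.3, "y": 15.5, "z": 6.7, "az": 4.23}, {"x": -23.1, "y": 17.3, "z": 6.7, "az": 4.23}]
[{"x": -21.7, "y": 18.9, "z": 6.7, "az": 4.23}, {"x": -20.3, "y": 20.5, "z": 6.7, "az": 4.23}, {"x": -18.7, "y": 21.9, "z": 6.7, "az": 4.23}, {"x": -17.0, "y": 23.2, "z": 6.7, "az": 4.23}, {"x": -15.3, "y": 24.4, "z": 6.7, "az": 4.23}]
[{"x": -13.4, "y": 25.5, "z": 6.7, "az": 4.23}, {"x": -11.5, "y": 26.4, "z": 6.7, "az": 4.23}]
```

Call:
apply_moves(
  rows=[
    {"x": -36, "y": -6, "az": 4.4},
    {"x": -36, "y": -4, "az": 4.4},
    {"x": -36, "y": -1, "az": 4.4},
    {"x": -36, "y": 2, "az": 4.4},
    {"x": -36, "y": 5, "az": 4.4},
  ],
)

```text
invalid input at $.rows[0]: expected keys x, y, z, ax, ay, az, gripper
```

Call:
apply_moves(
  rows=[
    {"x": -36, "y": 7, "az": 4.4},
    {"x": -35, "y": 10, "az": 4.4},
    {"x": -34, "y": 13, "az": 4.4},
    {"x": -31, "y": -12, "z": 2, "az": 5},
    {"x": -32, "y": -10, "z": 2, "az": 5},
  ],
)

```text
invalid input at $.rows[0]: expected keys x, y, z, ax, ay, az, gripper
```

Call:
apply_moves(
  rows=[
    {"x": -33, "y": -7, "z": 2, "az": 5},
    {"x": -33, "y": -4, "z": 2, "az": 5},
    {"x": -34, "y": -1, "z": 2, "az": 5},
    {"x": -34, "y": 2, "z": 2, "az": 5},
    {"x": -33, "y": 5, "z": 2, "az": 5},
  ],
)

```text
invalid input at $.rows[0]: expected keys x, y, z, ax, ay, az, gripper
```

Call:
apply_moves(
  rows=[
    {"x": -33, "y": 8, "z": 2, "az": 5},
    {"x": -32, "y": 11, "z": 2, "az": 5},
    {"x": -31, "y": 13, "z": 2, "az": 5},
    {"x": -30, "y": 16, "z": 2, "az": 5},
    {"x": -28, "y": 18, "z": 2, "az": 5},
  ],
)

```text
invalid input at $.rows[0]: expected keys x, y, z, ax, ay, az, gripper
```

Call:
apply_moves(
  rows=[
    {"x": -27, "y": 10, "z": 6, "az": 4.2},
    {"x": -26, "y": 12, "z": 6, "az": 4.2},
    {"x": -25, "y": 14, "z": 6, "az": 4.2},
    {"x": -24, "y": 15, "z": 6, "az": 4.2},
    {"x": -23, "y": 17, "z": 6, "az": 4.2},
  ],
)

```text
invalid input at $.rows[0]: expected keys x, y, z, ax, ay, az, gripper
```

Call:
apply_moves(
  rows=[
    {"x": -22, "y": 19, "z": 6, "az": 4.2},
    {"x": -20, "y": 20, "z": 6, "az": 4.2},
    {"x": -19, "y": 22, "z": 6, "az": 4.2},
    {"x": -17, "y": 23, "z": 6, "az": 4.2},
    {"x": -15, "y": 24, "z": 6, "az": 4.2},
  ],
)

```text
invalid input at $.rows[0]: expected keys x, y, z, ax, ay, az, gripper
```

```bash
python3 -c "
from plan import *
o=get_obs();print(o['position'],o['joint_pos'].round(2))
plan([(.4996,-.3402,.12,9.2,5),(.4996,-.3402,.013,9.2,5)])"
```

```text
[0.26199834 0.56709419 0.24162558] [-1.16  0.33 -0.06  1.46  0.02  1.35 -0.09]
[{"x": -119.2, "y": -144.8, "z": 24.5, "az": 29.2}, {"x": -174.7, "y": -68.2, "z": 24.5, "az": 29.2}, {"x": -185.8, "y": 25.7, "z": 24.4, "az": 29.2}, {"x": -149.7, "y": 113.1, "z": 24.3, "az": 29.2}, {"x": -75.5, "y": 171.7, "z": 24.3, "az": 29.2}]
[{"z": 21.4}, {"z": 21.4}, {"z": 21.4}, {"z": 21.4}, {"z": 21.4}]
```

All keys are needed.

Call:
apply_moves(
  rows=[
    {"x": -36, "y": -6, "z": 0, "ax": 0, "ay": 0, "az": 4.4, "gripper": 0},
    {"x": -36, "y": -4, "z": 0, "ax": 0, "ay": 0, "az": 4.4, "gripper": 0},
    {"x": -36, "y": -1, "z": 0, "ax": 0, "ay": 0, "az": 4.4, "gripper": 0},
    {"x": -36, "y": 2, "z": 0, "ax": 0, "ay": 0, "az": 4.4, "gripper": 0},
    {"x": -36, "y": 5, "z": 0, "ax": 0, "ay": 0, "az": 4.4, "gripper": 0},
  ],
)

```text
clock: 0.52
position: [0.4118, 0.4626, 0.2421]
ee_rot: [0.399, 0.917, -0.0, -0.0]
ft_force: [0.4, 1.0, 0.6]
grip_width: 0.998
grasp_force: 0.0
```

Call:
apply_moves(
  rows=[
    {"x": -36, "y": 7, "z": 0, "ax": 0, "ay": 0, "az": 4.4, "gripper": 0},
    {"x": -35, "y": 10, "z": 0, "ax": 0, "ay": 0, "az": 4.4, "gripper": 0},
    {"x": -34, "y": 13, "z": 0, "ax": 0, "ay": 0, "az": 4.4, "gripper": 0},
    {"x": -31, "y": -12, "z": 2, "ax": 0, "ay": 0, "az": 5, "gripper": 0},
    {"x": -32, "y": -10, "z": 2, "ax": 0, "ay": 0, "az": 5, "gripper": 0},
  ],
)

```text
clock: 0.93
position: [0.5108, 0.3329, 0.2371]
ee_rot: [0.576, 0.818, -0.001, 0.0]
ft_force: [-0.7, 0.1, 0.1]
grip_width: 1.0
grasp_force: 0.0
```

Call:
apply_moves(
  rows=[
    {"x": -33, "y": -7, "z": 2, "ax": 0, "ay": 0, "az": 5, "gripper": 0},
    {"x": -33, "y": -4, "z": 2, "ax": 0, "ay": 0, "az": 5, "gripper": 0},
    {"x": -34, "y": -1, "z": 2, "ax": 0, "ay": 0, "az": 5, "gripper": 0},
    {"x": -34, "y": 2, "z": 2, "ax": 0, "ay": 0, "az": 5, "gripper": 0},
    {"x": -33, "y": 5, "z": 2, "ax": 0, "ay": 0, "az": 5, "gripper": 0},
  ],
)

```text
clock: 1.35
position: [0.5338, 0.1662, 0.228]
ee_rot: [0.739, 0.674, -0.0, -0.0]
ft_force: [1.0, 0.1, 0.1]
grip_width: 0.998
grasp_force: 0.0
```

Call:
apply_moves(
  rows=[
    {"x": -33, "y": 8, "z": 2, "ax": 0, "ay": 0, "az": 5, "gripper": 0},
    {"x": -32, "y": 11, "z": 2, "ax": 0, "ay": 0, "az": 5, "gripper": 0},
    {"x": -31, "y": 13, "z": 2, "ax": 0, "ay": 0, "az": 5, "gripper": 0},
    {"x": -30, "y": 16, "z": 2, "ax": 0, "ay": 0, "az": 5, "gripper": 0},
    {"x": -28, "y": 18, "z": 2, "ax": 0, "ay": 0, "az": 5, "gripper": 0},
  ],
)

```text
clock: 1.77
position: [0.5579, -0.0007, 0.2181]
ee_rot: [0.867, 0.498, -0.0, -0.0]
ft_force: [1.8, 0.5, -0.6]
grip_width: 1.001
grasp_force: 0.0
```

Call:
apply_moves(
  rows=[
    {"x": -27, "y": 10, "z": 6, "ax": 0, "ay": 0, "az": 4.2, "gripper": 0},
    {"x": -26, "y": 12, "z": 6, "ax": 0, "ay": 0, "az": 4.2, "gripper": 0},
    {"x": -25, "y": 14, "z": 6, "ax": 0, "ay": 0, "az": 4.2, "gripper": 0},
    {"x": -24, "y": 15, "z": 6, "ax": 0, "ay": 0, "az": 4.2, "gripper": 0},
    {"x": -23, "y": 17, "z": 6, "ax": 0, "ay": 0, "az": 4.2, "gripper": 0},
  ],
)

```text
clock: 2.18
position: [0.5331, -0.1411, 0.1878]
ee_rot: [0.943, 0.332, -0.0, -0.0]
ft_force: [0.8, -0.6, -0.9]
grip_width: 1.001
grasp_force: 0.0
```

Call:
apply_moves(
  rows=[
    {"x": -22, "y": 19, "z": 6, "ax": 0, "ay": 0, "az": 4.2, "gripper": 0},
    {"x": -20, "y": 20, "z": 6, "ax": 0, "ay": 0, "az": 4.2, "gripper": 0},
    {"x": -19, "y": 22, "z": 6, "ax": 0, "ay": 0, "az": 4.2, "gripper": 0},
    {"x": -17, "y": 23, "z": 6, "ax": 0, "ay": 0, "az": 4.2, "gripper": 0},
    {"x": -15, "y": 24, "z": 6, "ax": 0, "ay": 0, "az": 4.2, "gripper": 0},
  ],
)

```text
clock: 2.6
position: [0.5081, -0.2821, 0.1578]
ee_rot: [0.988, 0.155, -0.0, -0.0]
ft_force: [1.1, 0.5, 0.4]
grip_width: 1.004
grasp_force: 0.0
```

```bash
python3 -c "
from plan import *
o=get_obs();print(o['position'],o['joint_pos'].round(2))
plan([(.4996,-.3402,.12,9.2,5),(.4996,-.3402,.013,9.2,5)])"
```

```text
[ 0.50805489 -0.28214203  0.15778173] [-0.17  0.36  0.74  1.72 -0.26  1.16 -0.62]
[{"x": -5.2, "y": 10.5, "z": 7.6, "az": 1.72}, {"x": -4.8, "y": 10.7, "z": 7.6, "az": 1.72}, {"x": -4.5, "y": 10.8, "z": 7.6, "az": 1.72}, {"x": -4.2, "y": 11.0, "z": 7.6, "az": 1.72}, {"x": -3.9, "y": 11.1, "z": 7.6, "az": 1.72}]
[{"z": 21.4}, {"z": 21.4}, {"z": 21.4}, {"z": 21.4}, {"z": 21.4}]
```

Call:
apply_moves(
  rows=[
    {"x": -5, "y": 10.5, "z": 8, "ax": 0, "ay": 0, "az": 1.7, "gripper": 0},
    {"x": -5, "y": 11, "z": 8, "ax": 0, "ay": 0, "az": 1.7, "gripper": 0},
    {"x": -4.5, "y": 11, "z": 8, "ax": 0, "ay": 0, "az": 1.7, "gripper": 0},
    {"x": -4, "y": 11, "z": 7, "ax": 0, "ay": 0, "az": 1.7, "gripper": 0},
    {"x": -4, "y": 11, "z": 7, "ax": 0, "ay": 0, "az": 1.7, "gripper": 0},
  ],
)

```text
clock: 3.02
position: [0.501, -0.3394, 0.1193]
ee_rot: [0.997, 0.082, -0.0, -0.0]
ft_force: [0.0, 0.5, -0.6]
grip_width: 1.0
grasp_force: 0.0
```

Call:
apply_moves(
  rows=[
    {"x": 0, "y": 0, "z": 25, "ax": 0, "ay": 0, "az": 0, "gripper": 0.3},
    {"x": 0, "y": 0, "z": 25, "ax": 0, "ay": 0, "az": 0, "gripper": 0.3},
    {"x": 0, "y": 0, "z": 25, "ax": 0, "ay": 0, "az": 0, "gripper": 0.3},
    {"x": 0, "y": 0, "z": 20, "ax": 0, "ay": 0, "az": 0, "gripper": 0.3},
    {"x": 0, "y": 0, "z": 8, "ax": 0, "ay": 0, "az": 0, "gripper": 0.3},
  ],
)

```text
clock: 3.43
position: [0.4994, -0.3383, 0.014]
ee_rot: [0.997, 0.083, -0.002, -0.001]
ft_force: [0.1, 0.1, -0.4]
grip_width: 0.701
grasp_force: 0.0
```

Call:
apply_moves(
  rows=[
    {"x": 0, "y": 0, "z": 3, "ax": 0, "ay": 0, "az": 0, "gripper": 0.3},
    {"x": 0, "y": 0, "z": 0, "ax": 0, "ay": 0, "az": 0, "gripper": 0.3},
  ],
)

```text
clock: 3.6
position: [0.5006, -0.3395, 0.0141]
ee_rot: [0.997, 0.083, -0.0, -0.0]
ft_force: [0.3, 1.5, 0.6]
grip_width: 0.705
grasp_force: 0.0
```

```bash
python3 -c "
from plan import *
import pickle
o=get_obs();print(o['position'],o['joint_pos'].round(2))
a=camera('top');b=camera('side')
crop(b,'side2.png',260,240,400,370,4)
plan([(.4996,-.3402,.013,9.2,1)])"
```

```text
[ 0.50062281 -0.33953787  0.01414769] [ 0.    0.6   0.67  1.76 -0.45  0.94 -0.55]
[{"x": -1.8, "z": 2.5, "ax": 0.06, "ay": -0.08, "az": 0.29}]
```

View pics/side2.png

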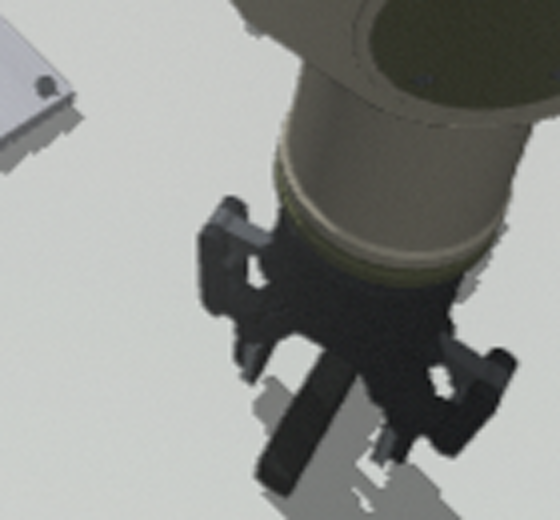

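The side view shows the grip lying between the open fingers. I'll close on it.

Call:
apply_moves(
  rows=[
    {"x": 0, "y": 0, "z": 1, "ax": 0, "ay": 0, "az": 0.2, "gripper": 1},
    {"x": 0, "y": 0, "z": 0, "ax": 0, "ay": 0, "az": 0, "gripper": 1},
    {"x": 0, "y": 0, "z": 0, "ax": 0, "ay": 0, "az": 0, "gripper": 1},
    {"x": 0, "y": 0, "z": 0, "ax": 0, "ay": 0, "az": 0, "gripper": 1},
    {"x": 0, "y": 0, "z": 0, "ax": 0, "ay": 0, "az": 0, "gripper": 1},
  ],
  newtons=80,
)

```text
clock: 4.12
position: [0.501, -0.3395, 0.0141]
ee_rot: [0.997, 0.081, 0.0, 0.0]
ft_force: [-0.7, 0.9, 7.3]
grip_width: 0.194
grasp_force: 79.1
```

Call:
apply_moves(
  rows=[
    {"x": 0, "y": 0, "z": 0, "ax": 0, "ay": 0, "az": 0, "gripper": 1},
    {"x": 0, "y": 0, "z": 0, "ax": 0, "ay": 0, "az": 0, "gripper": 1},
    {"x": 0, "y": 0, "z": 0, "ax": 0, "ay": 0, "az": 0, "gripper": 1},
  ],
)

```text
clock: 4.37
position: [0.501, -0.3396, 0.0141]
ee_rot: [0.997, 0.081, 0.001, 0.0]
ft_force: [-0.3, 0.9, 5.7]
grip_width: 0.188
grasp_force: 79.1
```

```bash
python3 -c "
from plan import *
o=get_obs();print(o['position'],tool(9.2).as_quat(),o['ee_rot'],o['grasp_force'],o['grip_width'])
import numpy as np
m=np.array([.5213,.0663]);yaw=-.138
ey=np.array([-np.sin(yaw),np.cos(yaw)])
g=m-ey*(.052+.130); print(g, np.degrees(yaw)+90)
plan([(*o['position'][:2],.10,9.2,4),(*g,.08,np.degrees(yaw)+90,13)])"
```

```text
[ 0.50104605 -0.3395512   0.01413321] [0.99677888 0.08019892 0.         0.        ] [9.96701261e-01 8.11560753e-02 5.32998317e-04 6.27834184e-05] 79.12699699401855 0.1877394774463363
[ 0.49626364 -0.11396974] 82.09318242719463
[{"z": -21.5}, {"z": -21.5}, {"z": -21.5}, {"z": -21.5}, {"x": 2.4, "y": -17.2, "z": 1.5, "az": -5.61}]
[{"x": 4.1, "y": -16.9, "z": 1.5, "az": -5.61}, {"x": 5.7, "y": -16.4, "z": 1.5, "az": -5.61}, {"x": 7.3, "y": -15.8, "z": 1.5, "az": -5.61}, {"x": 8.8, "y": -15.0, "z": 1.5, "az": -5.61}, {"x": 10.2, "y": -14.0, "z": 1.5, "az": -5.61}]
[{"x": 11.5, "y": -13.0, "z": 1.5, "az": -5.61}, {"x": 12.7, "y": -11.8, "z": 1.5, "az": -5.61}, {"x": 13.8, "y": -10.5, "z": 1.5, "az": -5.61}, {"x": 14.8, "y": -9.1, "z": 1.5, "az": -5.61}, {"x": 15.6, "y": -7.6, "z": 1.5, "az": -5.61}]
[{"x": 16.3, "y": -6.0, "z": 1.5, "az": -5.61}, {"x": 16.8, "y": -4.4, "z": 1.5, "az": -5.61}]
```

Call:
apply_moves(
  rows=[
    {"x": 0, "y": 0, "z": -12, "ax": 0, "ay": 0, "az": 0, "gripper": 1},
    {"x": 0, "y": 0, "z": -20, "ax": 0, "ay": 0, "az": 0, "gripper": 1},
    {"x": 0, "y": 0, "z": -27, "ax": 0, "ay": 0, "az": 0, "gripper": 1},
    {"x": 0, "y": 0, "z": -27, "ax": 0, "ay": 0, "az": 0, "gripper": 1},
    {"x": 2, "y": -17, "z": 1.5, "ax": 0, "ay": 0, "az": -5.6, "gripper": 1},
  ],
)

```text
clock: 4.78
position: [0.501, -0.3273, 0.104]
ee_rot: [0.992, 0.127, 0.003, 0.003]
ft_force: [0.9, -1.1, -1.4]
grip_width: 0.189
grasp_force: 78.4
```

Call:
apply_moves(
  rows=[
    {"x": 4, "y": -17, "z": 1.5, "ax": 0, "ay": 0, "az": -5.6, "gripper": 1},
    {"x": 6, "y": -16.5, "z": 1.5, "ax": 0, "ay": 0, "az": -5.6, "gripper": 1},
    {"x": 7, "y": -16, "z": 1.5, "ax": 0, "ay": 0, "az": -5.6, "gripper": 1},
    {"x": 9, "y": -15, "z": 1.5, "ax": 0, "ay": 0, "az": -5.6, "gripper": 1},
    {"x": 10, "y": -14, "z": 1.5, "ax": 0, "ay": 0, "az": -5.6, "gripper": 1},
  ],
)

```text
clock: 5.2
position: [0.4974, -0.2344, 0.0908]
ee_rot: [0.93, 0.368, 0.0, 0.0]
ft_force: [-0.1, -0.7, -2.5]
grip_width: 0.187
grasp_force: 78.3
```

Call:
apply_moves(
  rows=[
    {"x": 11.5, "y": -13, "z": 1.5, "ax": 0, "ay": 0, "az": -5.6, "gripper": 1},
    {"x": 12.5, "y": -12, "z": 1.5, "ax": 0, "ay": 0, "az": -5.6, "gripper": 1},
    {"x": 14, "y": -10.5, "z": 1.5, "ax": 0, "ay": 0, "az": -5.6, "gripper": 1},
    {"x": 15, "y": -9, "z": 1.5, "ax": 0, "ay": 0, "az": -5.6, "gripper": 1},
    {"x": 15.5, "y": -7.5, "z": 1.5, "ax": 0, "ay": 0, "az": -5.6, "gripper": 1},
  ],
)

```text
clock: 5.62
position: [0.4955, -0.1476, 0.0834]
ee_rot: [0.813, 0.582, 0.0, 0.0]
ft_force: [0.6, 0.0, -1.9]
grip_width: 0.186
grasp_force: 78.3
```

Call:
apply_moves(
  rows=[
    {"x": 16, "y": -6, "z": 1.5, "ax": 0, "ay": 0, "az": -5.6, "gripper": 1},
    {"x": 17, "y": -4, "z": 1.5, "ax": 0, "ay": 0, "az": -5.6, "gripper": 1},
    {"x": 0, "y": 0, "z": 0, "ax": 0, "ay": 0, "az": 0, "gripper": 1},
    {"x": 0, "y": 0, "z": 0, "ax": 0, "ay": 0, "az": 0, "gripper": 1},
  ],
)

```text
clock: 5.95
position: [0.4953, -0.1131, 0.0803]
ee_rot: [0.754, 0.657, 0.0, -0.0]
ft_force: [-0.1, -0.1, -2.0]
grip_width: 0.189
grasp_force: 78.4
```

Run:
```python
from bird import *
from plan import tool
import pickle
o=get_obs();print(o['position'],R.from_quat(o['ee_rot']).as_matrix().round(4).tolist(),o['joint_pos'].round(2),o['torque'])
a=camera('top');b=camera('side');pickle.dump((a,b),open('c1.pkl','wb'))
A=a["color"][180:260,195:325,::-1];B=b["color"][180:300,165:285,::-1]
A=cv2.resize(A,None,fx=5,fy=5,interpolation=2)[:400,:650]
cv2.imwrite("pics/t3.png",A)
cv2.imwrite("pics/s3.png",cv2.resize(B,None,fx=4.8,fy=4.8,interpolation=2))
```

```text
[ 0.49531992 -0.11312977  0.08026515] [[0.1367, 0.9906, 0.0002], [0.9906, -0.1367, 0.0002], [0.0003, 0.0002, -1.0]] [-0.27  0.25  0.46  1.97 -0.13  0.95  0.11] [-0.10543105 -0.02005525  0.03453644]
```

View pics/s3.png

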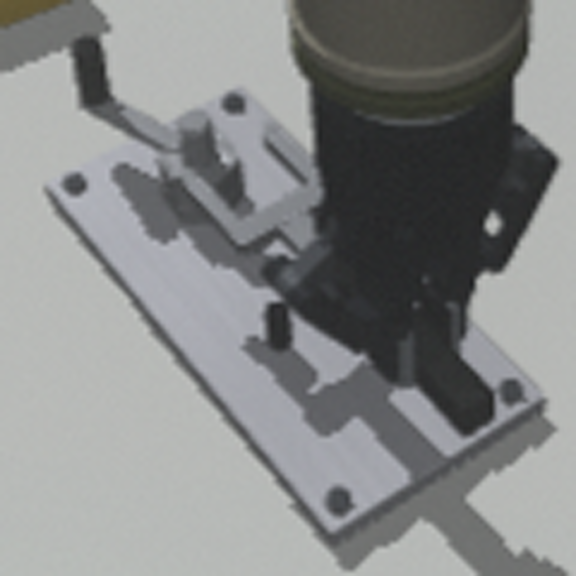

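View pics/t3.png

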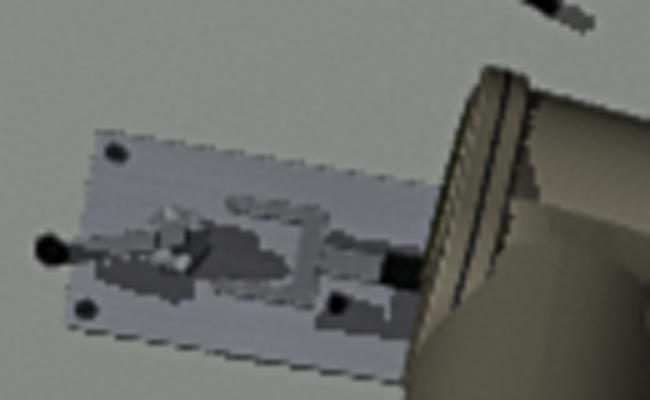

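Side crop: jaw tips at (165,170) and (268,130), inner closed edge mid around (274,203). Top crop: tips at (228,204) and (212,290), inner edge mid (297,258), grip front (382,268). I'll fit the held pose.

Run:
```python
from fit import *
a,b=pickle.load(open("c1.pkl","rb"))
T=lambda u,v,m:(a,5,195,180,u,v,m); S=lambda u,v,m:(b,4.8,165,180,u,v,m)
obs=[T(220,247,(.169,0,.009)),T(297,258,(.1235,0,.009)),T(382,268,(.075,0,.020)),S(216,150,(.169,0,.009)),S(274,203,(.1235,0,.009))]
tcp=get_obs()["position"]
def res(p,full=False):
    r=[]
    for cam,sc,ou,ov,u,v,m in obs:
        q=R.from_euler("zy",[p[4],p[3]])
        P=np.array(p[:3])+q.apply(m)
        r+=list(proj(cam,P)[0]-[(u+.5)/sc-.5+ou,(v+.5)/sc-.5+ov])
    r=np.array(r)
    return r if full else np.r_[r,p[3]/.03,(p[4]-1.4336)/.01,(p[2]-.066)/.003]
q=least_squares(res,[.49,-.13,.066,0,1.4336])
print(q.x.round(4),res(q.x,1).reshape(-1,2).round(1).tolist())
jaw=q.x[:3]+R.from_euler("zy",[q.x[4],q.x[3]]).apply([.145,0,.0045]); print("jaw",jaw,"tcp",tcp)
e=np.array([np.cos(1.4336),np.sin(1.4336)]); n=np.array([-e[1],e[0]])
d=jaw[:2]-tcp[:2]; print("jaw ahead",d@e,"left",d@n)
d=np.array([.5213,.0663])-jaw[:2]; print("nut rel jaw ahead",d@e,"left",d@n)
```

```text
[ 0.4914 -0.1286  0.0642  0.0069  1.4368] [[-0.3, 0.0], [0.1, 0.4], [0.1, 0.8], [0.8, -0.8], [-0.2, -0.1]]
jaw [0.51074897 0.01509189 0.06857297] tcp [ 0.49530772 -0.11458317  0.08024348]
jaw ahead 0.1305683925143273 left 0.0024390300734174293
nut rel jaw ahead 0.05216994653066502 left -0.0034483392691998893
```

Call:
apply_moves(
  rows=[
    {"x": 0, "y": 2, "z": 14, "ax": 0, "ay": 0, "az": 0, "gripper": 1},
    {"x": 0, "y": 0, "z": 14, "ax": 0, "ay": 0, "az": 0, "gripper": 1},
    {"x": 0, "y": 0, "z": 12, "ax": 0, "ay": 0, "az": 0, "gripper": 1},
    {"x": 0, "y": 0, "z": 8, "ax": 0, "ay": 0, "az": 0, "gripper": 1},
    {"x": 0, "y": 0, "z": 3, "ax": 0, "ay": 0, "az": 0, "gripper": 1},
  ],
)

```text
clock: 6.47
position: [0.4964, -0.1145, 0.0275]
ee_rot: [0.755, 0.656, -0.001, -0.001]
ft_force: [-0.3, -0.2, -2.8]
grip_width: 0.185
grasp_force: 78.4
```

Call:
apply_moves(
  rows=[
    {"x": 0, "y": 0, "z": 1, "ax": 0, "ay": 0, "az": 0, "gripper": 1},
    {"x": 0, "y": 0, "z": 0, "ax": 0, "ay": 0, "az": 0, "gripper": 1},
    {"x": 0, "y": 0, "z": 0, "ax": 0, "ay": 0, "az": 0, "gripper": 1},
  ],
)

```text
clock: 6.72
position: [0.4977, -0.1142, 0.0283]
ee_rot: [0.754, 0.657, 0.0, 0.0]
ft_force: [-0.5, 0.3, -2.2]
grip_width: 0.186
grasp_force: 78.4
```

Call:
apply_moves(
  rows=[
    {"x": 0, "y": 0, "z": 1, "ax": 0, "ay": 0, "az": 0, "gripper": 1},
    {"x": 0, "y": 0, "z": 0, "ax": 0, "ay": 0, "az": 0, "gripper": 1},
    {"x": 0, "y": 0, "z": 0, "ax": 0, "ay": 0, "az": 0, "gripper": 1},
  ],
)

```text
clock: 6.97
position: [0.4975, -0.114, 0.027]
ee_rot: [0.754, 0.657, 0.0, 0.0]
ft_force: [0.3, 0.0, -1.6]
grip_width: 0.186
grasp_force: 78.4
```

Call:
apply_moves(
  rows=[
    {"x": 5, "y": 0, "z": 0, "ax": 0, "ay": 0, "az": 0, "gripper": 1},
    {"x": 5, "y": 0, "z": 0, "ax": 0, "ay": 0, "az": 0, "gripper": 1},
    {"x": 4, "y": 0, "z": 0, "ax": 0, "ay": 0, "az": 0, "gripper": 1},
    {"x": 0, "y": 0, "z": 0, "ax": 0, "ay": 0, "az": 0, "gripper": 1},
  ],
)

```text
clock: 7.3
position: [0.4995, -0.0987, 0.0268]
ee_rot: [0.754, 0.657, 0.0, -0.0]
ft_force: [0.2, 0.9, -1.8]
grip_width: 0.19
grasp_force: 78.4
```

Call:
apply_moves(
  rows=[
    {"x": 4, "y": 0, "z": 0, "ax": 0, "ay": 0, "az": 0, "gripper": 1},
    {"x": 4, "y": 0, "z": 0, "ax": 0, "ay": 0, "az": 0, "gripper": 1},
    {"x": 0, "y": 0, "z": 0, "ax": 0, "ay": 0, "az": 0, "gripper": 1},
  ],
)

```text
clock: 7.55
position: [0.5005, -0.0912, 0.0268]
ee_rot: [0.754, 0.657, 0.0, -0.0]
ft_force: [-0.3, 1.0, -0.7]
grip_width: 0.191
grasp_force: 78.4
```

Run:
```python
from h import *
o=get_obs(); Rm=R.from_quat(o["ee_rot"]); print(o["position"],"F tool",Rm.inv().apply(o["ft_force"]),"T",Rm.inv().apply(o["torque"]))
a=camera('top')
im=cv2.resize(a["color"][188:252,195:315,::-1],None,fx=6.5,fy=6.5,interpolation=2);cv2.imwrite("pics/t4.png",cv2.convertScaleAbs(im,alpha=1.6))
```

```text
[ 0.50052317 -0.09116463  0.02676002] F tool [ 0.92798869 -0.45952926  0.65495104] T [ 0.02770651 -0.02945216  0.03443848]
```

View pics/t4.png

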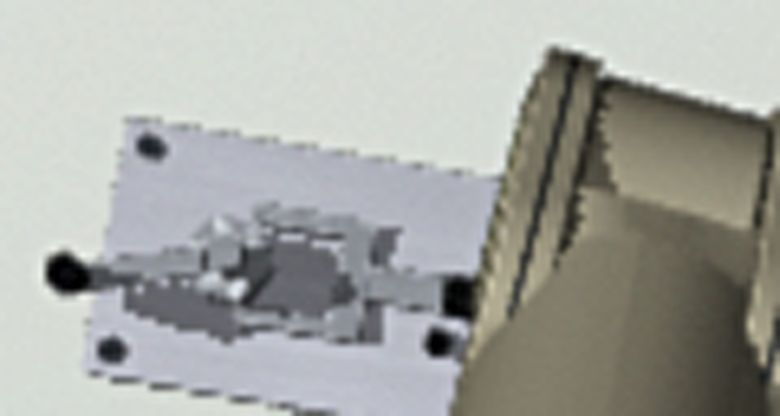

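The top view shows the jaw tips straddling the nut, roughly centred: inner edges at rows 230 and 318, nut near (225,262). There's no contact force, so I'll continue.

Call:
apply_moves(
  rows=[
    {"x": 4, "y": 0, "z": 0, "ax": 0, "ay": 0, "az": 0, "gripper": 1},
    {"x": 4, "y": 0, "z": 0, "ax": 0, "ay": 0, "az": 0, "gripper": 1},
    {"x": 0, "y": 0, "z": 0, "ax": 0, "ay": 0, "az": 0, "gripper": 1},
  ],
)

```text
clock: 7.85
position: [0.5015, -0.0833, 0.0267]
ee_rot: [0.754, 0.657, 0.0, -0.0]
ft_force: [0.5, 0.2, -2.4]
grip_width: 0.186
grasp_force: 78.4
```

Call:
apply_moves(
  rows=[
    {"x": 4, "y": 0, "z": 0, "ax": 0, "ay": 0, "az": 0, "gripper": 1},
    {"x": 4, "y": 0, "z": 0, "ax": 0, "ay": 0, "az": 0, "gripper": 1},
    {"x": 0, "y": 0, "z": 0, "ax": 0, "ay": 0, "az": 0, "gripper": 1},
  ],
)

```text
clock: 8.1
position: [0.5027, -0.0753, 0.0267]
ee_rot: [0.754, 0.657, 0.0, -0.0]
ft_force: [-0.0, 0.8, -2.7]
grip_width: 0.189
grasp_force: 78.4
```

Run:
```python
from h import *
o=get_obs(); Rm=R.from_quat(o["ee_rot"]); print(o["position"],"F tool",Rm.inv().apply(o["ft_force"]),"T",Rm.inv().apply(o["torque"]))
```

```text
[ 0.50267766 -0.07528623  0.02673895] F tool [ 0.83762083 -0.13195638  2.73101245] T [ 0.1412363   0.02018479 -0.06192604]
```

Call:
apply_moves(
  rows=[
    {"x": 4, "y": 0, "z": 0, "ax": 0, "ay": 0, "az": 0, "gripper": 1},
    {"x": 4, "y": 0, "z": 0, "ax": 0, "ay": 0, "az": 0, "gripper": 1},
    {"x": 0, "y": 0, "z": 0, "ax": 0, "ay": 0, "az": 0, "gripper": 1},
  ],
)

```text
clock: 8.35
position: [0.5038, -0.0674, 0.0267]
ee_rot: [0.754, 0.657, 0.0, -0.0]
ft_force: [-0.6, 0.2, -3.1]
grip_width: 0.19
grasp_force: 78.4
```

Call:
apply_moves(
  rows=[
    {"x": 2, "y": 0, "z": 0, "ax": 0, "ay": 0, "az": 0, "gripper": 1},
    {"x": 0, "y": 0, "z": 0, "ax": 0, "ay": 0, "az": 0, "gripper": 1},
  ],
)

```text
clock: 8.52
position: [0.5039, -0.0661, 0.0268]
ee_rot: [0.754, 0.657, 0.0, -0.0]
ft_force: [-0.5, -0.1, -1.7]
grip_width: 0.183
grasp_force: 78.4
```

Call:
apply_moves(
  rows=[
    {"x": 1, "y": 0, "z": 0, "ax": 0, "ay": 0, "az": 0, "gripper": 1},
    {"x": 0, "y": 0, "z": 0, "ax": 0, "ay": 0, "az": 0, "gripper": 1},
  ],
)

```text
clock: 8.68
position: [0.504, -0.0654, 0.0268]
ee_rot: [0.754, 0.657, -0.0, -0.0]
ft_force: [-0.7, 1.1, -2.4]
grip_width: 0.193
grasp_force: 78.4
```

Call:
apply_moves(
  rows=[
    {"x": 1, "y": 0, "z": 0, "ax": 0, "ay": 0, "az": 0, "gripper": 1},
    {"x": 0, "y": 0, "z": 0, "ax": 0, "ay": 0, "az": 0, "gripper": 1},
  ],
)

```text
clock: 8.85
position: [0.5041, -0.0644, 0.0268]
ee_rot: [0.754, 0.657, -0.0, -0.0]
ft_force: [-2.0, -0.3, -1.7]
grip_width: 0.19
grasp_force: 78.4
```

Call:
apply_moves(
  rows=[
    {"x": 1, "y": 0, "z": 0, "ax": 0, "ay": 0, "az": 0, "gripper": 1},
    {"x": 0, "y": 0, "z": 0, "ax": 0, "ay": 0, "az": 0, "gripper": 1},
  ],
)

```text
clock: 9.02
position: [0.5043, -0.0634, 0.0268]
ee_rot: [0.754, 0.657, -0.0, -0.0]
ft_force: [-0.9, -0.8, -2.3]
grip_width: 0.191
grasp_force: 78.4
```

Call:
apply_moves(
  rows=[
    {"x": 1, "y": 0, "z": 0, "ax": 0, "ay": 0, "az": 0, "gripper": 1},
    {"x": 0, "y": 0, "z": 0, "ax": 0, "ay": 0, "az": 0, "gripper": 1},
  ],
)

```text
clock: 9.18
position: [0.5045, -0.0623, 0.0268]
ee_rot: [0.754, 0.657, 0.0, -0.0]
ft_force: [-1.1, -0.1, -1.7]
grip_width: 0.191
grasp_force: 78.4
```

Call:
apply_moves(
  rows=[
    {"x": 1, "y": 0, "z": 0, "ax": 0, "ay": 0, "az": 0, "gripper": 1},
    {"x": 0, "y": 0, "z": 0, "ax": 0, "ay": 0, "az": 0, "gripper": 1},
  ],
)

```text
clock: 9.35
position: [0.5045, -0.0617, 0.0268]
ee_rot: [0.754, 0.657, -0.0, 0.0]
ft_force: [-2.3, -1.7, -1.7]
grip_width: 0.189
grasp_force: 78.4
```

Call:
apply_moves(
  rows=[
    {"x": 1, "y": 0, "z": 0, "ax": 0, "ay": 0, "az": 0, "gripper": 1},
    {"x": 0, "y": 0, "z": 0, "ax": 0, "ay": 0, "az": 0, "gripper": 1},
  ],
)

```text
clock: 9.52
position: [0.5045, -0.0615, 0.0268]
ee_rot: [0.754, 0.656, -0.0, 0.0]
ft_force: [-2.0, -4.4, -2.1]
grip_width: 0.192
grasp_force: 78.5
```

Call:
apply_moves(
  rows=[
    {"x": 1, "y": 0, "z": 0, "ax": 0, "ay": 0, "az": 0, "gripper": 1},
    {"x": 0, "y": 0, "z": 0, "ax": 0, "ay": 0, "az": 0, "gripper": 1},
  ],
)

```text
clock: 9.68
position: [0.5045, -0.0614, 0.0268]
ee_rot: [0.755, 0.656, -0.001, 0.001]
ft_force: [-2.9, -7.2, -0.8]
grip_width: 0.19
grasp_force: 78.5
```

Seated: contact at about 7 N. I'll back off, lower a touch and release.

Call:
apply_moves(
  rows=[
    {"x": -2.5, "y": 0, "z": 0.5, "ax": 0, "ay": 0, "az": 0, "gripper": 1},
    {"x": 0, "y": 0, "z": 0, "ax": 0, "ay": 0, "az": 0, "gripper": 1},
    {"x": 0, "y": 0, "z": 0, "ax": 0, "ay": 0, "az": 0, "gripper": 0.6},
    {"x": 0, "y": 0, "z": 0, "ax": 0, "ay": 0, "az": 0, "gripper": 0.55},
    {"x": 0, "y": 0, "z": 0, "ax": 0, "ay": 0, "az": 0, "gripper": 0.5},
  ],
)

```text
clock: 10.1
position: [0.5052, -0.0616, 0.0266]
ee_rot: [0.754, 0.657, 0.001, 0.0]
ft_force: [0.6, -0.0, 0.2]
grip_width: 0.496
grasp_force: 0.0
```

Call:
apply_moves(
  rows=[
    {"x": 0, "y": 0, "z": 0, "ax": 0, "ay": 0, "az": 0, "gripper": 0.5},
    {"x": 0, "y": 0, "z": -10, "ax": 0, "ay": 0, "az": 0, "gripper": 0.5},
    {"x": 0, "y": 0, "z": -30, "ax": 0, "ay": 0, "az": 0, "gripper": 0.5},
    {"x": 0, "y": 0, "z": -40, "ax": 0, "ay": 0, "az": 0, "gripper": 0.5},
    {"x": 0, "y": 0, "z": -40, "ax": 0, "ay": 0, "az": 0, "gripper": 0.5},
  ],
)

```text
clock: 10.52
position: [0.5038, -0.0623, 0.148]
ee_rot: [0.754, 0.657, -0.001, -0.0]
ft_force: [1.0, -0.5, 0.0]
grip_width: 0.499
grasp_force: 0.0
```

Run:
```python
from plan import *
S=np.array([.5213,.0663]);th=1.70
def tp(th,d): return S+.07*np.array([np.cos(th),np.sin(th)])+d*np.array([-np.sin(th),np.cos(th)])
plan([(.42,.06,.16,130,6),(*tp(1.734,.05),.16,189,8)]); print(tp(1.734,.05))
```

```text
[{"x": 18.3, "y": -16.6, "z": -2.0, "az": -7.99}, {"x": 20.4, "y": -13.9, "z": -2.0, "az": -7.99}, {"x": 22.1, "y": -11.0, "z": -2.0, "az": -7.99}, {"x": 23.4, "y": -7.8, "z": -2.0, "az": -7.99}, {"x": 24.3, "y": -4.5, "z": -2.0, "az": -7.99}]
[{"x": 24.7, "y": -1.0, "z": -2.0, "az": -7.99}, {"x": 3.2, "y": 9.3, "az": -7.37}, {"x": 2.0, "y": 9.6, "az": -7.37}, {"x": 0.7, "y": 9.8, "az": -7.37}, {"x": -0.5, "y": 9.8, "az": -7.37}]
[{"x": -1.8, "y": 9.7, "az": -7.37}, {"x": -3.0, "y": 9.3, "az": -7.37}, {"x": -4.2, "y": 8.9, "az": -7.37}, {"x": -5.3, "y": 8.3, "az": -7.37}]
[0.4605908  0.12724582]
```

Run:
```python
from plan import *
plan([(.42,.06,.16,130,7),(.4606,.1272,.16,189,9)])
import pickle; pickle.dump((camera('top'),camera('side')),open('c2.pkl','wb'))
```

```text
[{"x": 15.7, "y": -14.3, "z": -1.7, "az": -6.85}, {"x": 17.2, "y": -12.3, "z": -1.7, "az": -6.85}, {"x": 18.6, "y": -10.2, "z": -1.7, "az": -6.85}, {"x": 19.7, "y": -7.9, "z": -1.7, "az": -6.85}, {"x": 20.5, "y": -5.5, "z": -1.7, "az": -6.85}]
[{"x": 21.0, "y": -3.0, "z": -1.7, "az": -6.85}, {"x": 21.2, "y": -0.5, "z": -1.7, "az": -6.85}, {"x": 2.8, "y": 8.3, "az": -6.55}, {"x": 1.8, "y": 8.5, "az": -6.55}, {"x": 0.8, "y": 8.7, "az": -6.55}]
[{"x": -0.2, "y": 8.7, "az": -6.55}, {"x": -1.1, "y": 8.7, "az": -6.55}, {"x": -2.1, "y": 8.5, "az": -6.55}, {"x": -3.1, "y": 8.2, "az": -6.55}, {"x": -4.0, "y": 7.8, "az": -6.55}]
[{"x": -4.8, "y": 7.3, "az": -6.55}]
```

Call:
apply_moves(
  rows=[
    {"x": 16, "y": -14, "z": -2, "ax": 0, "ay": 0, "az": -6.85, "gripper": 1},
    {"x": 17, "y": -12, "z": -2, "ax": 0, "ay": 0, "az": -6.85, "gripper": 1},
    {"x": 18.5, "y": -10, "z": -2, "ax": 0, "ay": 0, "az": -6.85, "gripper": 1},
    {"x": 20, "y": -8, "z": -2, "ax": 0, "ay": 0, "az": -6.85, "gripper": 1},
    {"x": 20.5, "y": -5.5, "z": -2, "ax": 0, "ay": 0, "az": -6.85, "gripper": 1},
  ],
  newtons=60,
)

```text
clock: 11.03
position: [0.4445, 0.0263, 0.157]
ee_rot: [0.525, 0.851, 0.0, 0.0]
ft_force: [1.3, 0.1, -0.1]
grip_width: 0.001
grasp_force: 0.0
```

Call:
apply_moves(
  rows=[
    {"x": 21, "y": -3, "z": -2, "ax": 0, "ay": 0, "az": -6.85, "gripper": 1},
    {"x": 21, "y": -0.5, "z": -2, "ax": 0, "ay": 0, "az": -6.85, "gripper": 1},
    {"x": 3, "y": 8, "z": 0, "ax": 0, "ay": 0, "az": -6.55, "gripper": 1},
    {"x": 2, "y": 8.5, "z": 0, "ax": 0, "ay": 0, "az": -6.55, "gripper": 1},
    {"x": 1, "y": 8.5, "z": 0, "ax": 0, "ay": 0, "az": -6.55, "gripper": 1},
  ],
)

```text
clock: 11.45
position: [0.4342, 0.0833, 0.161]
ee_rot: [0.258, 0.966, 0.0, 0.0]
ft_force: [1.3, -0.6, -1.0]
grip_width: -0.001
grasp_force: 0.0
```

Call:
apply_moves(
  rows=[
    {"x": 0, "y": 9, "z": 0, "ax": 0, "ay": 0, "az": -6.55, "gripper": 1},
    {"x": -1, "y": 8.5, "z": 0, "ax": 0, "ay": 0, "az": -6.55, "gripper": 1},
    {"x": -2, "y": 8.5, "z": 0, "ax": 0, "ay": 0, "az": -6.55, "gripper": 1},
    {"x": -3, "y": 8, "z": 0, "ax": 0, "ay": 0, "az": -6.55, "gripper": 1},
    {"x": -4, "y": 8, "z": 0, "ax": 0, "ay": 0, "az": -6.55, "gripper": 1},
  ],
)

```text
clock: 11.87
position: [0.4566, 0.1208, 0.1609]
ee_rot: [-0.024, 1.0, 0.0, 0.0]
ft_force: [-0.4, 0.8, -0.5]
grip_width: -0.002
grasp_force: 0.0
```

Call:
apply_moves(
  rows=[
    {"x": -5, "y": 7, "z": 0, "ax": 0, "ay": 0, "az": -6.55, "gripper": 1},
    {"x": 0, "y": 0, "z": 0, "ax": 0, "ay": 0, "az": 0, "gripper": 1},
  ],
)

```text
clock: 12.03
position: [0.4616, 0.129, 0.1608]
ee_rot: [-0.082, 0.997, 0.0, 0.0]
ft_force: [0.3, -0.8, -0.1]
grip_width: 0.001
grasp_force: 0.0
```

Run:
```python
from plan import *
import pickle
o=get_obs(); print(o["position"],o["joint_pos"].round(2),o["ft_force"],o["grip_width"])
a,_=pickle.load(open('c2.pkl','rb'));a2=camera('top');b2=camera('side')
A=cv2.resize(a2["color"][185:255,195:325,::-1],None,fx=5,fy=5,interpolation=2)
B=cv2.resize(b2["color"][180:300,165:295,::-1],None,fx=5,fy=5,interpolation=2)[:245]
A=cv2.convertScaleAbs(A,alpha=1.6)
B=cv2.resize(b2["color"][175:300,165:295,::-1],(250,240),interpolation=2)
cv2.imwrite("pics/p10.png",np.vstack([A,np.hstack([B,np.zeros((240,400,3),np.uint8)])]))
plan([(.4606,.1272,.062,189,4)])
```

```text
[0.46157851 0.12896402 0.16081422] [-0.59  0.07  0.23  1.95 -0.02  1.12  1.38] [ 0.28330712 -0.83405801 -0.06183831] 0.001498829389936918
[{"x": 0.1, "y": -0.1, "z": 24.6, "az": -0.05}, {"x": 0.1, "y": -0.1, "z": 24.6, "az": -0.05}, {"x": 0.1, "y": -0.1, "z": 24.6, "az": -0.05}, {"x": 0.1, "y": -0.1, "z": 24.6, "az": -0.05}]
```

View pics/p10.png

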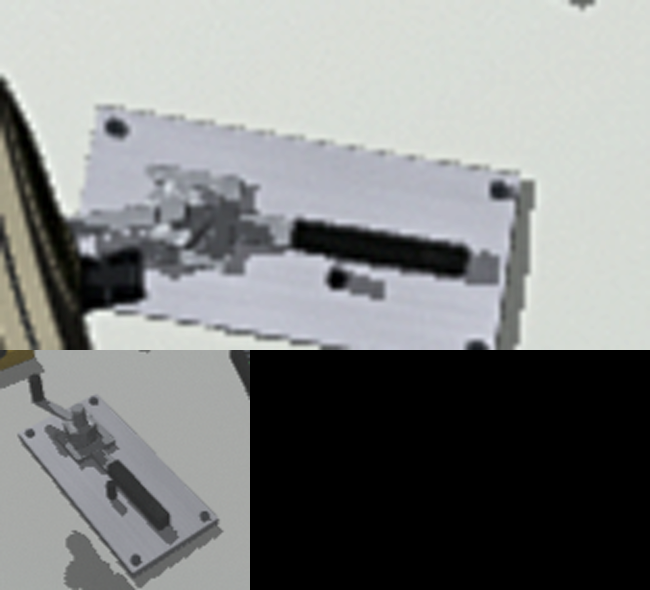

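The spanner lies on the nut with its grip at (380,245) beside the peg at (338,278), and the knob is untouched. I'll lower the closed fingers behind the knob and feel for contact.

Call:
apply_moves(
  rows=[
    {"x": 0, "y": 0, "z": 25, "ax": 0, "ay": 0, "az": 0, "gripper": 1},
    {"x": 0, "y": 0, "z": 25, "ax": 0, "ay": 0, "az": 0, "gripper": 1},
    {"x": 0, "y": 0, "z": 25, "ax": 0, "ay": 0, "az": 0, "gripper": 1},
    {"x": 0, "y": 0, "z": 15, "ax": 0, "ay": 0, "az": 0, "gripper": 1},
    {"x": 0, "y": 0, "z": 7, "ax": 0, "ay": 0, "az": 0, "gripper": 1},
  ],
)

```text
clock: 12.55
position: [0.4596, 0.1266, 0.0615]
ee_rot: [-0.076, 0.997, -0.001, -0.001]
ft_force: [-0.3, 0.1, -0.2]
grip_width: -0.001
grasp_force: 0.0
```

Call:
apply_moves(
  rows=[
    {"x": -10, "y": 0, "z": 0, "ax": 0, "ay": 0, "az": 0, "gripper": 1},
    {"x": -10, "y": 0, "z": 0, "ax": 0, "ay": 0, "az": 0, "gripper": 1},
    {"x": -5, "y": 0, "z": 0, "ax": 0, "ay": 0, "az": 0, "gripper": 1},
    {"x": -2, "y": 0, "z": 0, "ax": 0, "ay": 0, "az": 0, "gripper": 1},
    {"x": 0, "y": 0, "z": 0, "ax": 0, "ay": 0, "az": 0, "gripper": 1},
  ],
)

```text
clock: 12.97
position: [0.4889, 0.1321, 0.0641]
ee_rot: [-0.078, 0.997, 0.0, 0.001]
ft_force: [0.2, 0.5, -0.7]
grip_width: 0.003
grasp_force: 0.0
```

Call:
apply_moves(
  rows=[
    {"x": -2, "y": 0, "z": 0, "ax": 0, "ay": 0, "az": 0, "gripper": 1},
    {"x": 0, "y": 0, "z": 0, "ax": 0, "ay": 0, "az": 0, "gripper": 1},
  ],
)

```text
clock: 13.13
position: [0.49, 0.1323, 0.0636]
ee_rot: [-0.078, 0.997, 0.0, 0.0]
ft_force: [-0.3, -0.5, 0.0]
grip_width: -0.004
grasp_force: 0.0
```

Call:
apply_moves(
  rows=[
    {"x": -2, "y": 0, "z": 0, "ax": 0, "ay": 0, "az": 0, "gripper": 1},
    {"x": 0, "y": 0, "z": 0, "ax": 0, "ay": 0, "az": 0, "gripper": 1},
  ],
)

```text
clock: 13.3
position: [0.4917, 0.1326, 0.0634]
ee_rot: [-0.079, 0.997, 0.0, -0.0]
ft_force: [0.2, 0.4, 0.1]
grip_width: -0.003
grasp_force: 0.2
```

Call:
apply_moves(
  rows=[
    {"x": -2, "y": 0.4, "z": 0, "ax": 0, "ay": 0, "az": 1, "gripper": 1},
    {"x": -2.4, "y": 0.6, "z": 0, "ax": 0, "ay": 0, "az": 2, "gripper": 1},
    {"x": -2.4, "y": 0.6, "z": 0, "ax": 0, "ay": 0, "az": 2, "gripper": 1},
    {"x": -2.4, "y": 0.6, "z": 0, "ax": 0, "ay": 0, "az": 2, "gripper": 1},
  ],
)

```text
clock: 13.63
position: [0.5, 0.1359, 0.0631]
ee_rot: [-0.016, 1.0, -0.0, -0.001]
ft_force: [-3.3, 0.3, 1.5]
grip_width: 0.001
grasp_force: 1.5
```

Call:
apply_moves(
  rows=[
    {"x": -2.4, "y": 0.6, "z": 0, "ax": 0, "ay": 0, "az": 2, "gripper": 1},
    {"x": -2.4, "y": 0.6, "z": 0, "ax": 0, "ay": 0, "az": 2, "gripper": 1},
    {"x": -2.4, "y": 0.6, "z": 0, "ax": 0, "ay": 0, "az": 2, "gripper": 1},
    {"x": -2.4, "y": 0.6, "z": 0, "ax": 0, "ay": 0, "az": 2, "gripper": 1},
  ],
)

```text
clock: 13.97
position: [0.509, 0.1383, 0.0629]
ee_rot: [0.053, 0.999, -0.0, -0.001]
ft_force: [-4.9, 0.6, 2.6]
grip_width: 0.001
grasp_force: 2.9
```

```bash
cat > st.py <<'E'
from h import *
o=get_obs(); Rm=R.from_quat(o["ee_rot"]).as_matrix(); S=np.array([.5213,.0663]); d=o["position"][:2]-S
print(o["clock"],"tool",Rm[:2,0].round(3),"F tool",(Rm.T@o["ft_force"]).round(1),"rad",(d@Rm[:2,1]).round(4),"tan",(d@Rm[:2,0]).round(4),"z",o["position"][2],"th",np.degrees(np.arctan2(Rm[1,1],Rm[0,1])))
p=d-Rm[:2,0]*.019; print("knob ang deg",np.degrees(np.arctan2(p[1],p[0])))
E
python3 st.py
```

```text
13.9667 tool [-0.994  0.107] F tool [ 4.9  0.  -2.6] rad 0.0702 tan 0.0199 z 0.06290019537070883 th 83.87510767518228
knob ang deg 84.61703109250458
```

Call:
apply_moves(
  rows=[
    {"x": -2.4, "y": 0.6, "z": 0, "ax": 0, "ay": 0, "az": 2, "gripper": 1},
    {"x": -2.4, "y": 0.6, "z": 0, "ax": 0, "ay": 0, "az": 2, "gripper": 1},
    {"x": -2.4, "y": 0.6, "z": 0, "ax": 0, "ay": 0, "az": 2, "gripper": 1},
    {"x": -2.4, "y": 0.6, "z": 0, "ax": 0, "ay": 0, "az": 2, "gripper": 1},
    {"x": -2.4, "y": 0.6, "z": 0, "ax": 0, "ay": 0, "az": 2, "gripper": 1},
  ],
)

```text
clock: 14.38
position: [0.5213, 0.1393, 0.0629]
ee_rot: [0.14, 0.99, -0.0, -0.001]
ft_force: [-5.7, 0.9, 2.5]
grip_width: 0.0
grasp_force: 2.9
```

Call:
apply_moves(
  rows=[
    {"x": -2.4, "y": 0.6, "z": 0, "ax": 0, "ay": 0, "az": 2, "gripper": 1},
    {"x": -2.4, "y": 0.6, "z": 0, "ax": 0, "ay": 0, "az": 2, "gripper": 1},
    {"x": -2.4, "y": 0.6, "z": 0, "ax": 0, "ay": 0, "az": 2, "gripper": 1},
    {"x": -2.4, "y": 0.6, "z": 0, "ax": 0, "ay": 0, "az": 2, "gripper": 1},
  ],
)

```text
clock: 14.72
position: [0.5312, 0.1386, 0.0629]
ee_rot: [0.209, 0.978, -0.0, -0.001]
ft_force: [-5.4, 0.9, 2.8]
grip_width: -0.005
grasp_force: 2.9
```

```bash
python3 st.py
```

```text
14.7167 tool [-0.913  0.408] F tool [ 5.4 -1.4 -2.8] rad 0.07 tan 0.0205 z 0.06291557200643809 th 65.8938289928556
knob ang deg 67.13149312162571
```

Call:
apply_moves(
  rows=[
    {"x": -2.4, "y": 0.6, "z": 0, "ax": 0, "ay": 0, "az": 2, "gripper": 1},
    {"x": -2.4, "y": 0.6, "z": 0, "ax": 0, "ay": 0, "az": 2, "gripper": 1},
    {"x": -2.4, "y": 0.6, "z": 0, "ax": 0, "ay": 0, "az": 2, "gripper": 1},
    {"x": -2.4, "y": 0.6, "z": 0, "ax": 0, "ay": 0, "az": 2, "gripper": 1},
    {"x": -2.4, "y": 0.6, "z": 0, "ax": 0, "ay": 0, "az": 2, "gripper": 1},
  ],
)

```text
clock: 15.13
position: [0.5432, 0.1359, 0.0629]
ee_rot: [0.293, 0.956, -0.0, -0.001]
ft_force: [-5.1, 1.9, 1.7]
grip_width: -0.002
grasp_force: 2.9
```

Call:
apply_moves(
  rows=[
    {"x": -2.4, "y": 0.6, "z": 0, "ax": 0, "ay": 0, "az": 2, "gripper": 1},
    {"x": -1.2, "y": 0.3, "z": 0, "ax": 0, "ay": 0, "az": 1, "gripper": 1},
    {"x": -1.2, "y": 0.3, "z": 0, "ax": 0, "ay": 0, "az": 1, "gripper": 1},
    {"x": -1.2, "y": 0.3, "z": 0, "ax": 0, "ay": 0, "az": 1, "gripper": 1},
  ],
)

```text
clock: 15.47
position: [0.549, 0.1337, 0.0629]
ee_rot: [0.334, 0.943, -0.0, -0.001]
ft_force: [-5.3, 2.3, 1.9]
grip_width: 0.002
grasp_force: 2.8
```

Call:
apply_moves(
  rows=[
    {"x": -1.2, "y": 0.3, "z": 0, "ax": 0, "ay": 0, "az": 1, "gripper": 1},
    {"x": -1.2, "y": 0.3, "z": 0, "ax": 0, "ay": 0, "az": 1, "gripper": 1},
  ],
)

```text
clock: 15.63
position: [0.5512, 0.1327, 0.063]
ee_rot: [0.351, 0.937, -0.0, -0.001]
ft_force: [-4.8, 2.6, 2.2]
grip_width: 0.0
grasp_force: 2.8
```

```bash
python3 st.py
```

```text
15.6333 tool [-0.754  0.657] F tool [ 5.3 -1.1 -2.2] rad 0.0698 tan 0.0211 z 0.06296541756757097 th 48.96091430534564
knob ang deg 50.65433389888078
```

Call:
apply_moves(
  rows=[
    {"x": -1.2, "y": 0.3, "z": 0, "ax": 0, "ay": 0, "az": 1, "gripper": 1},
    {"x": -1.2, "y": 0.3, "z": 0, "ax": 0, "ay": 0, "az": 1, "gripper": 1},
  ],
)

```text
clock: 15.8
position: [0.5534, 0.1317, 0.063]
ee_rot: [0.367, 0.93, -0.0, -0.001]
ft_force: [-4.2, 2.6, 1.8]
grip_width: -0.003
grasp_force: 2.8
```

Call:
apply_moves(
  rows=[
    {"x": -1.2, "y": 0.3, "z": 0, "ax": 0, "ay": 0, "az": 1, "gripper": 1},
    {"x": -1.2, "y": 0.3, "z": 0, "ax": 0, "ay": 0, "az": 1, "gripper": 1},
  ],
)

```text
clock: 15.97
position: [0.5556, 0.1305, 0.063]
ee_rot: [0.383, 0.924, 0.0, -0.001]
ft_force: [-3.9, 2.7, 2.1]
grip_width: -0.006
grasp_force: 2.8
```

```bash
python3 st.py
```

```text
15.9667 tool [-0.707  0.708] F tool [ 4.7 -0.9 -2.1] rad 0.0697 tan 0.0212 z 0.0629973740874796 th 44.965371223287114
knob ang deg 46.753035558987214
```

Call:
apply_moves(
  rows=[
    {"x": -1.2, "y": 0.3, "z": 0, "ax": 0, "ay": 0, "az": 1, "gripper": 1},
    {"x": -1.2, "y": 0.3, "z": 0, "ax": 0, "ay": 0, "az": 1, "gripper": 1},
  ],
)

```text
clock: 16.13
position: [0.5577, 0.1293, 0.063]
ee_rot: [0.399, 0.917, 0.0, -0.001]
ft_force: [-4.1, 3.1, 1.9]
grip_width: 0.005
grasp_force: 2.8
```

Call:
apply_moves(
  rows=[
    {"x": -1.2, "y": 0.3, "z": 0, "ax": 0, "ay": 0, "az": 1, "gripper": 1},
    {"x": -1.2, "y": 0.3, "z": 0, "ax": 0, "ay": 0, "az": 1, "gripper": 1},
  ],
)

```text
clock: 16.3
position: [0.5599, 0.128, 0.063]
ee_rot: [0.415, 0.91, 0.0, -0.001]
ft_force: [-4.6, 3.7, 1.4]
grip_width: 0.003
grasp_force: 2.8
```

```bash
python3 st.py
```

```text
16.3 tool [-0.656  0.755] F tool [ 5.9 -1.  -1.4] rad 0.0696 tan 0.0213 z 0.0630240013018362 th 40.97114329599742
knob ang deg 42.87764479937392
```

Call:
apply_moves(
  rows=[
    {"x": -1.2, "y": 0.3, "z": 0, "ax": 0, "ay": 0, "az": 1, "gripper": 1},
    {"x": -1.2, "y": 0.3, "z": 0, "ax": 0, "ay": 0, "az": 1, "gripper": 1},
  ],
)

```text
clock: 16.47
position: [0.5619, 0.1267, 0.063]
ee_rot: [0.431, 0.902, 0.0, -0.001]
ft_force: [-4.0, 4.6, 0.9]
grip_width: -0.0
grasp_force: 2.8
```

Call:
apply_moves(
  rows=[
    {"x": -1.2, "y": 0.3, "z": 0, "ax": 0, "ay": 0, "az": 1, "gripper": 1},
    {"x": -1.2, "y": 0.3, "z": 0, "ax": 0, "ay": 0, "az": 1, "gripper": 1},
  ],
)

```text
clock: 16.63
position: [0.5638, 0.1254, 0.063]
ee_rot: [0.446, 0.895, 0.0, -0.001]
ft_force: [-5.0, 5.0, 1.0]
grip_width: -0.003
grasp_force: 3.7
```

```bash
python3 st.py
```

```text
16.6333 tool [-0.602  0.799] F tool [ 7. -1. -1.] rad 0.0695 tan 0.0216 z 0.06301375423161062 th 36.9815026505797
knob ang deg 39.137991789335615
```

Call:
apply_moves(
  rows=[
    {"x": -1.2, "y": 0.3, "z": 0, "ax": 0, "ay": 0, "az": 1, "gripper": 1},
    {"x": 0, "y": 0, "z": 0, "ax": 0, "ay": 0, "az": 0, "gripper": 1},
  ],
)

```text
clock: 16.8
position: [0.5646, 0.1249, 0.063]
ee_rot: [0.454, 0.891, 0.0, -0.002]
ft_force: [-5.8, 5.4, 2.2]
grip_width: -0.001
grasp_force: 3.8
```

Call:
apply_moves(
  rows=[
    {"x": -1.2, "y": 0.3, "z": 0, "ax": 0, "ay": 0, "az": 1, "gripper": 1},
    {"x": 0, "y": 0, "z": 0, "ax": 0, "ay": 0, "az": 0, "gripper": 1},
  ],
)

```text
clock: 16.97
position: [0.5653, 0.1245, 0.0629]
ee_rot: [0.462, 0.887, 0.0, -0.002]
ft_force: [-6.4, 6.6, 2.6]
grip_width: 0.002
grasp_force: 4.4
```

```bash
python3 st.py
```

```text
16.9667 tool [-0.574  0.819] F tool [ 9.1 -1.4 -2.6] rad 0.0694 tan 0.0225 z 0.06291482525385907 th 35.006274261347826
knob ang deg 37.86700644269254
```

Call:
apply_moves(
  rows=[
    {"x": -1, "y": 0, "z": 0, "ax": 0, "ay": 0, "az": 0, "gripper": 1},
    {"x": 0, "y": 0, "z": 0, "ax": 0, "ay": 0, "az": 0, "gripper": 1},
  ],
)

```text
clock: 17.13
position: [0.5657, 0.124, 0.0629]
ee_rot: [0.461, 0.887, 0.0, -0.002]
ft_force: [-6.9, 7.4, 2.6]
grip_width: -0.003
grasp_force: 4.9
```

Call:
apply_moves(
  rows=[
    {"x": -1, "y": 0, "z": 0, "ax": 0, "ay": 0, "az": 0, "gripper": 1},
    {"x": 0, "y": 0, "z": 0, "ax": 0, "ay": 0, "az": 0, "gripper": 1},
  ],
)

```text
clock: 17.3
position: [0.5661, 0.1235, 0.0629]
ee_rot: [0.461, 0.887, 0.0, -0.002]
ft_force: [-7.6, 8.4, 2.8]
grip_width: -0.001
grasp_force: 5.5
```

```bash
python3 st.py
```

```text
17.3 tool [-0.575  0.818] F tool [11.3 -1.4 -2.7] rad 0.0696 tan 0.021 z 0.0629012906007094 th 35.0987325286129
knob ang deg 36.78293701120754
```

Call:
apply_moves(
  rows=[
    {"x": -1, "y": 0, "z": 0, "ax": 0, "ay": 0, "az": 0, "gripper": 1},
    {"x": 0, "y": 0, "z": 0, "ax": 0, "ay": 0, "az": 0, "gripper": 1},
  ],
)

```text
clock: 17.47
position: [0.5666, 0.1231, 0.0629]
ee_rot: [0.461, 0.887, 0.001, -0.002]
ft_force: [-7.1, 9.6, 2.9]
grip_width: -0.001
grasp_force: 6.1
```

Call:
apply_moves(
  rows=[
    {"x": -1, "y": 0, "z": 0, "ax": 0, "ay": 0, "az": 0, "gripper": 1},
    {"x": 0, "y": 0, "z": 0, "ax": 0, "ay": 0, "az": 0, "gripper": 1},
  ],
)

```text
clock: 17.63
position: [0.567, 0.1226, 0.0629]
ee_rot: [0.461, 0.888, 0.001, -0.003]
ft_force: [-8.1, 10.2, 4.1]
grip_width: -0.002
grasp_force: 6.6
```

```bash
python3 st.py
```

```text
17.6333 tool [-0.575  0.818] F tool [13.1 -0.8 -4. ] rad 0.0698 tan 0.0198 z 0.06285236336008294 th 35.13372117894412
knob ang deg 35.77278965758192
```

Call:
apply_moves(
  rows=[
    {"x": -0.8, "y": 0, "z": 0, "ax": 0, "ay": 0, "az": 0, "gripper": 1},
    {"x": 0, "y": 0, "z": 0, "ax": 0, "ay": 0, "az": 0, "gripper": 1},
    {"x": 0, "y": 0, "z": 0, "ax": 0, "ay": 0, "az": 0, "gripper": 1},
    {"x": 0, "y": 0, "z": 0, "ax": 0, "ay": 0, "az": 0, "gripper": 1},
    {"x": 0, "y": 0, "z": 0, "ax": 0, "ay": 0, "az": 0, "gripper": 1},
  ],
)

```text
clock: 18.05
position: [0.5674, 0.1222, 0.0629]
ee_rot: [0.461, 0.888, 0.001, -0.003]
ft_force: [-9.2, 10.1, 3.2]
grip_width: -0.002
grasp_force: 6.9
```

Call:
apply_moves(
  rows=[
    {"x": 0, "y": 0, "z": 0, "ax": 0, "ay": 0, "az": 0, "gripper": 1},
    {"x": 0, "y": 0, "z": 0, "ax": 0, "ay": 0, "az": 0, "gripper": 1},
    {"x": 0, "y": 0, "z": 0, "ax": 0, "ay": 0, "az": 0, "gripper": 1},
    {"x": 0, "y": 0, "z": 0, "ax": 0, "ay": 0, "az": 0, "gripper": 1},
  ],
)

```text
clock: 18.38
position: [0.5673, 0.1222, 0.0628]
ee_rot: [0.461, 0.888, 0.001, -0.003]
ft_force: [-9.2, 9.6, 3.9]
grip_width: -0.002
grasp_force: 6.9
```

```bash
python3 st.py
python3 - <<'E'
from bird import *
a=camera('top');b=camera('side');pickle.dump((a,b),open('c3.pkl','wb'))
c=a
S=(.5213,.0663)
# dark blob search for knob in side view near predicted circle
for cam,n in((a,'top'),(b,'side')):
    for t in range(28,50,2):
        p=proj(cam,[S[0]+.07*np.cos(np.radians(t)),S[1]+.07*np.sin(np.radians(t)),.079])[0]
        print(n,t,p.round(1),cam["color"][int(round(p[1])),int(round(p[0]))])
E
```

```text
18.3833 tool [-0.576  0.818] F tool [13.2 -1.9 -3.8] rad 0.0698 tan 0.0192 z 0.06283156679249984 th 35.15240168255043
knob ang deg 35.35657048058467
top 28 [218.1 204.2] [17 15 11]
top 30 [217.4 204.6] [15 14 11]
top 32 [216.6 205. ] [15 14 11]
top 34 [215.9 205.4] [17 15 13]
top 36 [215.2 205.9] [57 56 47]
top 38 [214.5 206.4] [101  97  82]
top 40 [213.8 206.9] [95 92 78]
top 42 [213.1 207.4] [72 69 59]
top 44 [212.5 208. ] [29 29 24]
top 46 [211.8 208.6] [28 28 24]
top 48 [211.2 209.2] [30 29 24]
side 28 [216.  181.4] [167 169 167]
side 30 [215.1 181.2] [142 145 143]
side 32 [214.1 181. ] [48 49 48]
side 34 [213.2 180.9] [45 46 45]
side 36 [212.2 180.8] [42 45 43]
side 38 [211.2 180.7] [46 47 46]
side 40 [210.3 180.6] [46 48 48]
side 42 [209.3 180.6] [51 53 54]
side 44 [208.3 180.6] [64 67 68]
side 46 [207.3 180.6] [60 62 61]
side 48 [206.3 180.6] [46 48 48]
```

Call:
apply_moves(
  rows=[
    {"x": -0.8, "y": 0, "z": 0, "ax": 0, "ay": 0, "az": 0, "gripper": 1},
    {"x": 0, "y": 0, "z": 0, "ax": 0, "ay": 0, "az": 0, "gripper": 1},
    {"x": 0, "y": 0, "z": 0, "ax": 0, "ay": 0, "az": 0, "gripper": 1},
    {"x": 0, "y": 0, "z": 0, "ax": 0, "ay": 0, "az": 0, "gripper": 1},
    {"x": 0, "y": 0, "z": 0, "ax": 0, "ay": 0, "az": 0, "gripper": 1},
  ],
)

```text
clock: 18.9
position: [0.5676, 0.1219, 0.0628]
ee_rot: [0.461, 0.888, 0.001, -0.003]
ft_force: [-8.7, 11.5, 4.1]
grip_width: -0.002
grasp_force: 7.5
```

Call:
apply_moves(
  rows=[
    {"x": 0, "y": 0, "z": 0, "ax": 0, "ay": 0, "az": 0, "gripper": 1},
    {"x": 0, "y": 0, "z": 0, "ax": 0, "ay": 0, "az": 0, "gripper": 1},
    {"x": 0, "y": 0, "z": 0, "ax": 0, "ay": 0, "az": 0, "gripper": 1},
  ],
)

```text
clock: 19.15
position: [0.5676, 0.1219, 0.0628]
ee_rot: [0.461, 0.888, 0.001, -0.003]
ft_force: [-9.4, 11.9, 3.5]
grip_width: -0.001
grasp_force: 7.5
```

```bash
python3 st.py
```

```text
19.15 tool [-0.576  0.818] F tool [15.1 -0.9 -3.4] rad 0.0699 tan 0.0188 z 0.0628136535063362 th 35.15949932623266
knob ang deg 34.9695308637222
```

Held at about 14.5 N with the lever stationary. Now I'll ease off and retreat.

Call:
apply_moves(
  rows=[
    {"x": 3, "y": 0, "z": 0, "ax": 0, "ay": 0, "az": 0, "gripper": 1},
    {"x": 4, "y": 0, "z": 0, "ax": 0, "ay": 0, "az": 0, "gripper": 1},
    {"x": 8, "y": 0, "z": 0, "ax": 0, "ay": 0, "az": 0, "gripper": 1},
    {"x": 15, "y": 0, "z": 0, "ax": 0, "ay": 0, "az": 0, "gripper": 1},
    {"x": 10, "y": 0, "z": 0, "ax": 0, "ay": 0, "az": 0, "gripper": 1},
  ],
)

```text
clock: 19.57
position: [0.5465, 0.1512, 0.0633]
ee_rot: [0.462, 0.887, 0.0, 0.0]
ft_force: [-0.1, 0.9, 0.2]
grip_width: -0.002
grasp_force: 0.0
```

Call:
apply_moves(
  rows=[
    {"x": 0, "y": 0, "z": -25, "ax": 0, "ay": 0, "az": 0, "gripper": 1},
    {"x": 0, "y": 0, "z": -40, "ax": 0, "ay": 0, "az": 0, "gripper": 1},
    {"x": 0, "y": 0, "z": -40, "ax": 0, "ay": 0, "az": 0, "gripper": 1},
    {"x": 20, "y": 0, "z": -20, "ax": 0, "ay": 0, "az": 0, "gripper": 1},
    {"x": 0, "y": 0, "z": 0, "ax": 0, "ay": 0, "az": 0, "gripper": 1},
  ],
)

```text
clock: 19.98
position: [0.5365, 0.1704, 0.1936]
ee_rot: [0.461, 0.887, 0.004, 0.002]
ft_force: [-0.0, 2.2, -0.0]
grip_width: 0.002
grasp_force: 0.0
```

```bash
python3 st.py
python3 - <<'E'
from h import *
a=camera('top');b=camera('side')
S=(.5213,.0663)
for t in range(24,56,3):
    p=proj(b,[S[0]+.07*np.cos(np.radians(t)),S[1]+.07*np.sin(np.radians(t)),.065])[0]; q=proj(a,[S[0]+.07*np.cos(np.radians(t)),S[1]+.07*np.sin(np.radians(t)),.08])[0]
    g=lambda c,p:c["color"][int(round(p[1])),int(round(p[0]))].mean().round()
    print(t,g(b,p),g(a,q))
# grip axis in side/top: dark pixels on plane z=.032 lateral scan at mount y=-90,-160
yaw=-.138
for Y in(-.085,-.15,-.165):
    v=[]
    for X in np.arange(-.03,.031,.003):
        P=[S[0]+np.cos(yaw)*X-np.sin(yaw)*Y,S[1]+np.sin(yaw)*X+np.cos(yaw)*Y,.032]
        p=proj(b,P)[0]; v.append(int(b["color"][int(round(p[1])),int(round(p[0]))].mean()))
    print(Y,v)
E
```

```text
19.9833 tool [-0.575  0.818] F tool [1.9 1.3 0. ] rad 0.0723 tan 0.0764 z 0.19357268034507516 th 35.113387517887254
knob ang deg 73.54724582198835
24 165.0 141.0
27 166.0 144.0
30 165.0 83.0
33 50.0 21.0
36 50.0 5.0
39 51.0 3.0
42 50.0 10.0
45 121.0 132.0
48 166.0 143.0
51 168.0 141.0
54 166.0 139.0
-0.085 [153, 153, 119, 74, 45, 44, 48, 48, 47, 50, 79, 132, 150, 150, 151, 150, 151, 148, 148, 148, 147]
-0.15 [90, 86, 56, 46, 45, 47, 46, 47, 45, 55, 79, 88, 90, 89, 146, 149, 148, 148, 148, 148, 145]
-0.165 [89, 73, 53, 44, 45, 45, 45, 45, 44, 56, 88, 88, 92, 89, 90, 89, 130, 147, 148, 146, 145]
```

The knob settled at about 37.5°, so jam plus lower is about 1.2 rad. That is consistent with the nut being solid and the handle resting on the peg.

```bash
python3 -c "
from workcell import *
print(hand_in())"
```

```text
the job is handed in; nothing more can be done
None
```

I slid the spanner fully onto the lower nut beside the peg and let go. I then turned the jam nut until solid, nipped it up with about 13–15 N on the knob (about 1 N m), backed the arm clear and handed in at about 20 s. The judge's verdict wasn't shown, and the jam nut angle and peg load are inferred from camera and force readings.

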